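Dry the washed parts in the bench dryer

ROBOT

A 7-joint arm with a two-finger parallel gripper is mounted at the origin on a cart in front of the work surface, level with it; the furniture and walls round the work are solid. World frame = base frame: x ahead of the robot, y to its left, z up, the work surface at z = 0. Lengths are in mm, angles in rad, forces in N, time in s.
With the tool pointing down it reaches from about 425 to 950 mm from the base axis. Payload 4.7 kg.
Tool frame: the origin (TCP) lies at the very end of the fingers, on their centre line; the grasp point (between the pads) lies 19 mm behind it; z points along the fingers, y is the line along which they close (so a half turn about z gives the same grasp; the last joint's range is limited). The gripper opens to 87 mm and grips with 3 to 60 N. Pads are 19 mm wide; open, the fingers measure 117 mm over their backs; the gripper's body (75 mm by 190 mm) begins 51 mm behind the grasp point.
Start: joints at [-1.355, 0.469, -0.049, 1.532, 0.024, 1.141, -0.082], TCP at [163.551, 654.906, 201.073] pointing down, gripper open.
Joint ranges: [-2.59, 2.59], [-0.33, 1.99], [-1.39, 1.29], [0.1, 2.45], [-1.04, 4.18], [0.21, 1.99], [-2.66, 2.66]. Speed limits (rad/s): [2.57, 2.57, 3.14, 3.14, 3.14, 3.14, 3.14].

INTERFACE

Orientations are given as a 3x3 rotation matrix whose columns are the frame's x, y, z axes.
In Python, from workcell import manip gives the robot as it stands.
- The arm moves only by the tool drive_tool, never from a script. Its argument "deltas" is one flat list of numbers, 6 for each row, row after row: the shift along the tool's x, y, z each as a share of 0.4 m, from -1 to 1, then the turn, a rotation vector about the tool's x, y, z each as a share of 30 degrees, from -1 to 1. In form: [dx, dy, dz, wx, wy, wz, dx, dy, dz, wx, wy, wz, ...]. A call has 1 to 8 rows; each row is the pose to reach, as a shift and turn from the pose commanded when the call began, along the tool's axes at that moment; what a row does not reach only later rows make up. A row lasts 1/12 s, in which the tool goes at most 41.7 mm and 7.16 degrees, less where a joint would pass 70% of its speed; a pose out of reach is approached as far as the arm can. A call with a number of a shift or a turn outside -1 to 1 is refused whole. A call with a gripper value outside its range is refused whole. "claw" is the closure, from -1 (fully open) to 1 (shut), so that 0 is half open, set as the call begins (left out, the last holds). The fingers move at their own pace and stop on an object; "newtons" is the grip in N (left out, the last holds). Time passes only in rows, so rows that repeat a pose let the fingers close. It gives the time, the measured TCP pose, the force, the opening and the grip force at its end, in the units of the state.
- manip.sense(): the state, without advancing time (a new reading comes with each control period).
- manip.snapshot(name): name is "side" or "top"; returns a dict with "img" (420x560x3 uint8, blue, green, red), "depth" (420x560 float32, mm along the optical axis (not along the pixel's ray), 0 where there is no reading), "fx", "fy", "cx", "cy" (pixels), "position" and "attitude" of the camera in the world. Camera axes: x right, y down, z forward; pixel columns grow to the right and rows downward; lengths in mm; the calibration is good to about 2 mm. A picture is of the moment at which its call begins.
- manip.close_job(): hands the job in; it is judged then, once.
The state is a dict: "t": time; "q": joint angles; "qvel": joint speeds; "tau": joint torques, N m; "eef_pos": TCP position; "tool_rot": TCP orientation; "force": force on the tool from outside, world axes, zero at the start; "wrist_torque": the same for the moment, N m; "opening": finger opening in mm; "grip_force": force on a finger pad.
Only numpy, scipy, OpenCV 4.12 (cv2) and the standard library are available. Lean on these libraries where they do the work, as an engineer would, in place of code of your own. Each camera call takes 0.05 s, during which the arm holds its last target. There are 200 camera calls.

TASK

Turn the dryer's dial back to off, then lift the sunken hatch off its seat and slide it along its channels until it is fully open and resting on the deck. Lay every washed part on the bench (the heat sinks and the trimming potentiometers) in the dryer's well, slide the hatch back and let it down fully into its seat, and then set the dial three clicks up from off; the dial must stay off for as long as the hatch is open.

Things in the scene. Friction and masses are not known exactly. Their poses are not given: they have to be found in the camera images.
- dryer: parts dryer, a grey box fixed to the bench; origin on the bench under the centre of its well, z up. The hatch opens towards its +y, the dial is at its -y end. Overall x -61 to 61, y -130 to 170 mm, 68 mm high. Around the well a sunken pocket, x -53 to 53, y -54.5 to 54.5 mm, seats the hatch, 44 mm above the bench; a channel runs along y on either side.
- well (a point): centre of the well's floor, 12 mm above the bench; the well is an open pit, x -43 to 43, y -46 to 46 mm in the dryer's frame, 32 mm deep up to its rim (the hatch's seat)
- deck (a point): point on the top of the parking deck, 52 mm above the bench and 8 mm above the seat, under the hatch's centre when fully open. The deck runs from y = 54.5 to an end stop at y = 162 mm in the dryer's frame
- lips (a point): centre of the gap between the two channel lips, at the height of their undersides (64 mm above the bench). The lips are aluminium strips along y, 4 mm thick, that reach in to x = -46 and 46 mm over the hatch's edges: the hatch can rise 15 mm from its seat and cannot come out. Fingers must stay between the lips.
- hatch_grip (a point): centre of the handle bar of the hatch, a loose plate 100 (x) x 104 (y) x 5 mm, 0.25 kg; axes as the dryer's. Bar on two posts: 12 wide (x), 62 long (y), 12 high, centre 28 mm above the plate's top. In the dryer's frame: seated (0, 0, 77 mm), fully open on the deck (0, 110, 85). Raise it over 8 and under 15 mm to slide; let it down within 2.5 mm of y = 0 to seat.
- dial_grip (a point): point on the dial's upright axis at the height to grip, (0, -95, 76 mm) in the dryer's frame. Black bar knob: bar 12 mm wide, 40 long, from 54 to 82 mm above the bench, on a round skirt 40 mm across whose top is at 54 mm. Seen from above the bar's white-lined end points at 165 deg minus the dial's angle, anticlockwise from the dryer's +x.
- dial (a joint): dial angle (rad), growing clockwise seen from above. Six clicks 0.5236 (30 deg) apart: 0 is off (the longest white tick), 0.524 one click, 1.047 two, 1.571 three, up to 2.618. Between two clicks it snaps to the nearer. Turning takes up to 0.1 N m. It starts one to three clicks up.
- sink_a_c (a point): an aluminium finned heat sink, standing on its flat base with the fins up, 24 x 30 mm in plan and 20 mm high; this point is at its centre, 10 mm above the base. Its fins run along its x axis, so it can be taken across x (24 mm, over the fin ends) or across y (28 mm over the two outer fins). 25 g or so. It may be absent in a run (no pose then).
- sink_b_c (a point): an aluminium finned heat sink, standing on its flat base with the fins up, 24 x 30 mm in plan and 20 mm high; this point is at its centre, 10 mm above the base. Its fins run along its x axis, so it can be taken across x (24 mm, over the fin ends) or across y (28 mm over the two outer fins). 25 g or so. It may be absent in a run (no pose then).
- pot_a_c (a point): a grey round trimming potentiometer, standing on its base with its white shaft up: base 17 mm across and 9 mm high, shaft 6 mm across up to 24 mm high; this point is on its axis (z axis of the part) 12 mm above the underside. Take it across the base. 15 g or so. It may be absent in a run (no pose then).
- pot_b_c (a point): a grey round trimming potentiometer, standing on its base with its white shaft up: base 17 mm across and 9 mm high, shaft 6 mm across up to 24 mm high; this point is on its axis (z axis of the part) 12 mm above the underside. Take it across the base. 15 g or so. It may be absent in a run (no pose then).
Things that resemble listed ones, but are neither listed nor needed, are in the scene too. What is shaped like the part that bears sink_a_c but green is not meant.

How it is judged:
By the outcome, as a careful person would: the job done as asked, in the order asked, and still so for the second after the job is handed in, with the robot touching nothing.
Of sink_a, sink_b, pot_a, pot_b only 2 to 3 are there at a start; the rules pass over those that are not, and their reading is None.
At some moment in a run one of sink_a, sink_b may be knocked a few centimetres aside while the robot is not near it.
Once in a run the grip may slacken for a moment while it holds something.
It also fails if it takes over 208 s, if anything falls off the work surface, if the arm or the gripper's body presses on something with over 40 N, if the wrist force passes 120 N, or if a joint passes its speed limit or range.

## Working session

There is one attempt and no reset: what is moved stays moved. The work goes in short steps, Python scripts to look and compute and a tool call to move; the robot and the scene stay as the last step left them, time stands still between calls to the robot, and variables do not carry over. Pictures are saved under pics/ and viewed, at most 14 in all, crops included, and the job is handed in when it is done.

Besides the shell and the picture viewer there is one more tool, called after ">>>" as a command line: name --argument value ..., lists and objects as JSON in quotes. drive_tool: Moves the arm, as the interface text tells. Its arguments: {"type":"object","properties":{"deltas":{"type":"array","items":{"type":"number"}},"claw":{"type":"number"},"newtons":{"type":"number"}},"required":["deltas"]}

```bash
ls; mkdir -p pics; cat > h.py <<'E'
import numpy as np, cv2
from workcell import manip
def snap(n,f=None):
    s=manip.snapshot(n)
    if f: cv2.imwrite('pics/'+f,s['img'])
    return s
def ray(s,u,v):
    R=np.array(s['attitude']).reshape(3,3); d=R@np.array([(u-s['cx'])/s['fx'],(v-s['cy'])/s['fy'],1.])
    return np.array(s['position']),d
def onz(s,u,v,z):
    p,d=ray(s,u,v); return p+d*(z-p[2])/d[2]
def cloud(s):
    h,w=s['depth'].shape; v,u=np.mgrid[:h,:w]; D=s['depth']
    P=np.stack([(u-s['cx'])/s['fx']*D,(v-s['cy'])/s['fy']*D,D],-1)
    return P@np.array(s['attitude']).reshape(3,3).T+np.array(s['position'])
def st():
    s=manip.sense(); print(s['t'],np.round(s['eef_pos'],1),np.round(s['tool_rot'],3).tolist(),'F',np.round(s['force'],1),s['opening'],s['grip_force'],np.round(s['q'],2))
    return s
E
python3 - <<'E'
from h import *
s=st()
for n in('top','side'):
    a=snap(n,n+'0.png'); print(n,a['position'],np.round(a['attitude'],3).tolist(),a['fx'],a['cx'],a['cy'])
    np.savez(n+'0.npz',**a)
E
```

```text
pics
0.0 [163.5 654.2 200. ] [[-0.97, 0.242, -0.0], [0.242, 0.97, -0.002], [-0.0, -0.002, -1.0]] F [-0.8 -0.6  0. ] 87.11385383030286 0.0 [-1.35  0.47 -0.05  1.53  0.02  1.14 -0.08]
top [ 455.10792686  141.87605016 1210.14308441] [[-0.004, -0.996, 0.093], [-1.0, 0.007, 0.023], [-0.024, -0.093, -0.995]] 524.8605348678155 271.72730251089 212.17978946771098
side [ 475.68597502 -544.25679564  662.03219332] [[0.992, -0.076, 0.097], [-0.123, -0.626, 0.77], [0.002, -0.776, -0.63]] 508.9187866712829 277.88500716110934 207.7143114613162
```

View pics/top0.png

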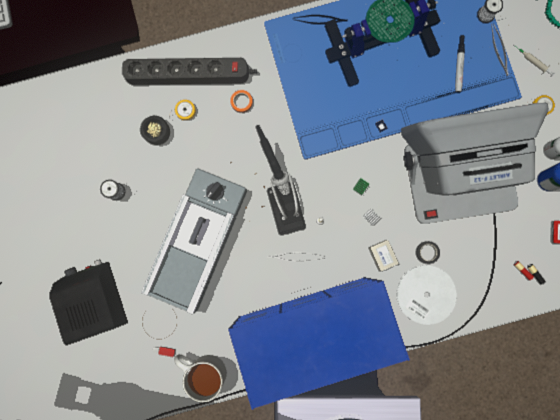

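View pics/side0.png

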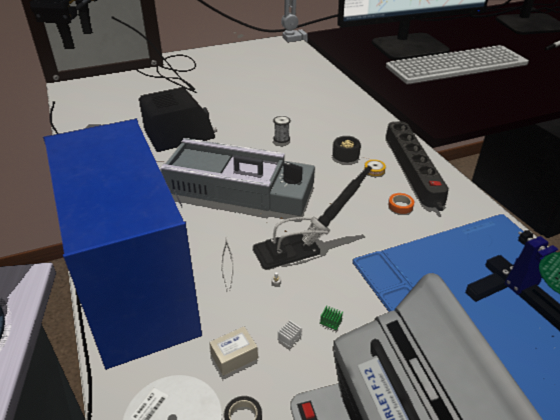

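```bash
python3 - <<'E'
from h import *
a=dict(np.load('top0.npz')); b=dict(np.load('side0.npz'))
A=a['img'];B=b['img']
m=np.zeros((600,800,3),np.uint8)
m[:300,:400]=cv2.resize(A[160:235,160:260],None,fx=4,fy=4,interpolation=2)
m[:300,400:]=cv2.resize(A[170:245,300:400],None,fx=4,fy=4,interpolation=2)
m[300:,:400]=cv2.resize(B[150:225,240:340],None,fx=4,fy=4,interpolation=2)
m[300:,400:]=cv2.resize(B[265:352,250:366],(400,300),interpolation=2)
cv2.imwrite('pics/mos.png',m)
C=cloud(a)
for u,v in [(198,240),(320,221),(372,216),(361,186),(215,190),(230,200),(172,290),(200,225),(300,250)]: print(u,v,np.round(C[v,u],0))
# dryer top surface: points 62<z<72 near
msk=((C[...,2]>58)&(C[...,2]<76)).astype(np.uint8); msk[:, :130]=0; msk[:,260:]=0; msk[:150]=0;msk[320:]=0
n,l,stt,c=cv2.connectedComponentsWithStats(msk); 
for i in range(1,n):
    if stt[i,4]>80: print(stt[i],c[i])
P=C[msk>0]; r=cv2.minAreaRect(P[:,:2].astype(np.float32)); print(r,cv2.boxPoints(r),np.median(P[:,2]))
E
```

```text
198 240 [503. 333.  48.]
320 221 [545.  60.  26.]
372 216 [556. -57.  22.]
361 186 [625. -35.  18.]
215 190 [610. 291.  83.]
230 200 [591. 262.  49.]
172 290 [393. 389.  52.]
200 225 [534. 324.  79.]
300 250 [480. 105.  -1.]
[ 141  195   93  119 1819] [187.05552501 255.62122045]
((470.1075439453125, 282.3577880859375), (255.9220428466797, 280.9710693359375), 67.58863067626953) [[291.4472  217.62225]
 [551.19666 110.50095]
 [648.7679  347.09332]
 [389.01843 454.21463]] 67.3045106915896
```

View pics/mos.png

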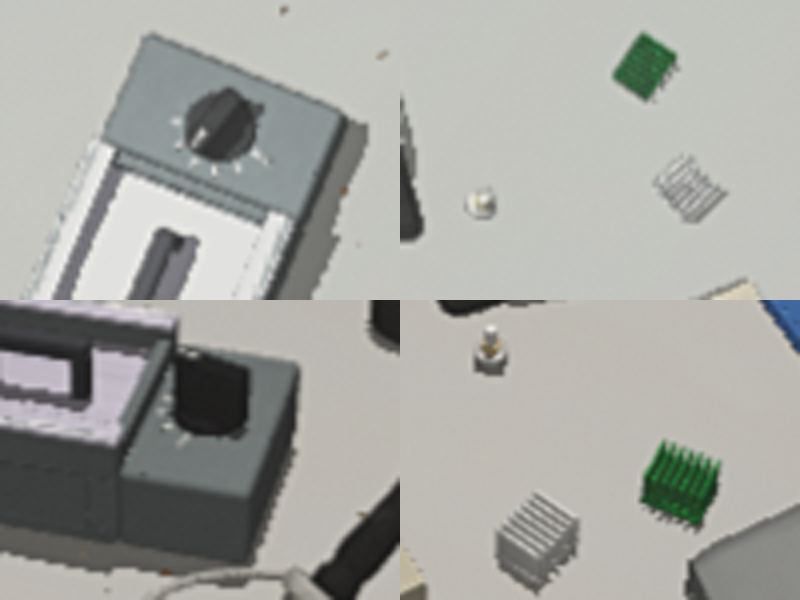

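```bash
python3 - <<'E'
from h import *
a=dict(np.load('top0.npz')); b=dict(np.load('side0.npz'))
for n,s in(('top',a),('side',b)):
    C=cloud(s); ok=s['depth']>0
    z=C[...,2]
    m=((z>5)&(z<90)&ok).astype(np.uint8)
    k,l,q,c=cv2.connectedComponentsWithStats(m)
    for i in range(1,k):
        P=C[l==i]
        if 20<q[i,4]<900 and abs(P[:,0].mean()-500)<500:
            r=cv2.minAreaRect(P[:,:2].astype(np.float32))
            col=s['img'][l==i].mean(0)
            print(n,q[i],'ctr',np.round(r[0],0),np.round(r[1],0),round(r[2]),'zmax',round(np.percentile(P[:,2],95)),np.round(col))
    R=((C[...,0]>330)&(C[...,0]<680)&(C[...,1]>215)&(C[...,1]<480)&(z>40)&(z<90)).astype(np.uint8)
    k,l,q,c=cv2.connectedComponentsWithStats(R); i=1+np.argmax(q[1:,4]); P=C[l==i]
    r=cv2.minAreaRect(P[:,:2].astype(np.float32)); print(n,'DRYER',q[i],r)
    # ranges along axes, robust
    th=np.radians(65.7)
    for nm,lo,hi in(('lips',62,72),('bar',79,87)):
        Q=P[(P[:,2]>lo)&(P[:,2]<hi)]
        print(nm,len(Q),Q[:,2].mean(),cv2.minAreaRect(Q[:,:2].astype(np.float32)))
E
```

```text
top [465  29  24  22 108] ctr [ 978. -313.] [41. 53.] 47 zmax 9 [166. 111.  70.]
top [272  31  19  24  92] ctr [968. 148.] [65. 26.] 44 zmax 9 [173. 120.  81.]
top [283  30  21  15  80] ctr [990. 115.] [51. 24.] 43 zmax 8 [173. 117.  77.]
top [443  33  15  14  68] ctr [ 972. -248.] [38. 25.] 64 zmax 10 [168. 112.  70.]
top [287  37   7  10  23] ctr [974. 124.] [23. 13.] 8 zmax 9 [173. 117.  78.]
top [314  38  11   7  26] ctr [973.  56.] [27. 12.] 61 zmax 10 [173. 116.  74.]
top [307  42  16  17  72] ctr [952.  71.] [33. 35.] 62 zmax 9 [174. 117.  75.]
top [393  43   6   8  22] ctr [ 958. -124.] [12. 18.] 89 zmax 8 [171. 114.  73.]
top [513  45  42  32 249] ctr [ 922. -443.] [113.  24.] 47 zmax 18 [129. 143. 142.]
top [293  46  36  34 197] ctr [921.  83.] [95. 46.] 43 zmax 9 [175. 118.  77.]
top [486  49   9  16  46] ctr [ 931. -342.] [34. 21.] 19 zmax 10 [166. 111.  71.]
top [393  50  11  19  52] ctr [ 929. -128.] [23. 45.] 85 zmax 10 [171. 114.  72.]
top [274  52  21  26 136] ctr [919. 143.] [65. 41.] 34 zmax 9 [175. 121.  83.]
top [315  54   8   9  21] ctr [934.  55.] [17. 17.] 73 
[... 6201 characters left out ...]
 25] ctr [ 878. -197.] [15.  9.] 13 zmax 7 [150.  94.  55.]
side [224 396  38  24 460] ctr [ 475. -175.] [36. 50.] 83 zmax 17 [70. 77. 81.]
side [544 398  16  10  30] ctr [ 900. -215.] [25.  8.] 10 zmax 6 [149.  91.  52.]
side [550 410  10  10  36] ctr [ 896. -232.] [19. 11.] 57 zmax 7 [148.  91.  52.]
side DRYER [ 160  138  155   65 6177] ((503.63140869140625, 339.01873779296875), (128.4286346435547, 300.72528076171875), 67.50718688964844)
lips 1521 67.45462640685675 ((496.6146240234375, 341.9003601074219), (127.65010070800781, 285.0925598144531), 67.27559661865234)
bar 228 82.27312016451452 ((561.3413696289062, 315.3016357421875), (19.01812744140625, 144.09873962402344), 66.86198425292969)
```

```bash
cat >> h.py <<'E'
TH=np.radians(67.5); RD=np.array([[np.cos(TH),-np.sin(TH)],[np.sin(TH),np.cos(TH)]]); OD=np.array([522.6,332.1])
def d2w(x,y): return RD@np.array([x,y])+OD
def w2d(p): return (np.asarray(p)[...,:2]-OD)@RD
E
python3 - <<'E'
from h import *
for n in('top','side'):
    s=dict(np.load(n+'0.npz')); C=cloud(s); L=w2d(C); z=C[...,2]
    g=s['img'].mean(-1)
    bar=(z>78)&(z<86)&(abs(L[...,0])<20)&(abs(L[...,1])<45); print(n,'handle',bar.sum(),cv2.minAreaRect(L[bar].astype(np.float32)))
    db=(z>77)&(z<87)&(abs(L[...,0])<25)&(abs(L[...,1]+95)<25); P=L[db].astype(np.float32); print('dial',db.sum(),cv2.minAreaRect(P),P.mean(0))
    d=P-P.mean(0); w,V=np.linalg.eigh(d.T@d); print('axis deg',np.degrees(np.arctan2(*V[::-1,1])))
    wh=db&(g>110); print('white',wh.sum(),L[wh].mean(0)-P.mean(0))
    lp=(z>64)&(z<71)&(abs(L[...,0])<70)&(L[...,1]>-60)&(L[...,1]<180); print('lips x',np.percentile(L[lp][:,0],[1,99]),'y',np.percentile(L[lp][:,1],[1,99]))
    print('heights: panel',np.median(z[(abs(L[...,0]-40)<10)&(abs(L[...,1]+110)<10)]),'deck',np.median(z[(abs(L[...,0])<25)&(abs(L[...,1]-110)<25)]))
    for nm,(x,y),h,c in(('sink',(555,-57),15,40),('pot',(548,59),4,20)):
        q=(abs(C[...,0]-x)<c)&(abs(C[...,1]-y)<c)&(z>h); print(nm,cv2.minAreaRect(C[q][:,:2].astype(np.float32)),C[q].mean(0))
E
```

```text
top handle 146 ((-0.3140082359313965, 0.19232177734375), (12.495713233947754, 61.33695983886719), 0.8668913245201111)
dial 104 ((-0.02311795949935913, -94.5306167602539), (39.78000259399414, 12.187084197998047), 74.14384460449219) [-6.226635e-02 -9.423889e+01]
axis deg 74.829
white 13 [ 4.88816377 12.22893794]
lips x [-60.85816454  60.91325833] y [-57.51544791 169.11557688]
heights: panel 49.860980244141274 deck 51.9884354131666
sink ((554.5433959960938, -57.21266174316406), (28.283374786376953, 24.48564910888672), 40.37974166870117) [555.05464564 -56.53268294  19.3818548 ]
pot ((548.8816528320312, 55.424888610839844), (34.0434684753418, 30.940410614013672), 44.2728271484375) [547.52554883  59.71146228  10.4260496 ]
side handle 148 ((-1.2429203987121582, -0.4972095489501953), (15.779537200927734, 60.36601638793945), 2.5630013942718506)
dial 101 ((-0.884579062461853, -95.28659057617188), (39.73396682739258, 15.141562461853027), 75.07365417480469) [ -2.6248422 -95.850525 ]
axis deg 76.49251
white 3 [ 6.14827025 13.43743766]
lips x [-63.03814096  61.12018004] y [-58.0020359  168.34914212]
heights: panel 50.695268897241704 deck 52.76856188027091
sink ((555.0259399414062, -57.23720169067383), (30.86194610595703, 26.538127899169922), 42.76411056518555) [554.73524052 -58.38616772  18.62900261]
pot ((547.6746826171875, 57.656883239746094), (20.11865997314453, 15.653159141540527), 82.84282684326172) [547.63837138  56.50316456  12.37599313]
```

```bash
cat >> h.py <<'E'
def go(x,y,z,yaw=None,s=None):
    """shares for tool shift from measured pose to target"""
    s=s or manip.sense(); R=np.array(s['tool_rot']); p=np.array(s['eef_pos'])
    d=R.T@(np.array([x,y,z])-p); cy=np.degrees(np.arctan2(R[1,1],R[0,1])); 
    print('shares',np.round(d/400,4),'norm',round(np.linalg.norm(d)),'yaw',round(cy,1),'tilt',np.round(R[:2,2],4), 'turn share',None if yaw is None else round(-(((yaw-cy+180)%360)-180)/30,3))
E
python3 - <<'E'
from h import *
s=dict(np.load('top0.npz')); C=cloud(s); im=s['img'].astype(int)
m=(im[...,0]>120)&(im[...,2]<60)&(np.arange(420)[:,None]>270); P=C[m]; print('box',P.min(0),P.max(0),np.median(P[:,2]))
z=C[...,2]; q=(abs(C[...,0]-540)<80)&(abs(C[...,1]-130)<50); print('stand',z[q].max())
go(610,296,180,52.5); st()
E
```

```text
box [191.37805557 -81.32970613  -5.16469615] [ 455.10792686  243.67029493 1210.14308441] 234.74989430037135
stand 66.00772368788785
shares [-1.3002 -0.5985  0.0514] norm 573 yaw 76.0 tilt [-0.0003 -0.0017] turn share 0.783
0.1 [163.4 654.3 200.1] [[-0.97, 0.242, -0.0], [0.242, 0.97, -0.002], [-0.0, -0.002, -1.0]] F [-0.8 -0.3  0.2] 87.2759282351573 0.0 [-1.35  0.47 -0.05  1.53  0.02  1.14 -0.08]
```

>>> drive_tool --deltas '[-0.65,-0.3,0.02,0,0,0,-0.65,-0.3,0.02,0,0,0,-0.65,-0.3,0.02,0,0,0,-0.65,-0.3,0.02,0,0,0,-0.65,-0.3,0.02,0,0,0,-0.65,-0.3,0.02,0,0,0,-0.65,-0.3,0.02,0,0,0,-0.65,-0.3,0.02,0,0,0]' --claw 0.0 --newtons 25

```text
t: 0.77
eef_pos: [395.3, 467.4, 192.6]
tool_rot: [[-0.967, 0.256, 0.004], [0.256, 0.967, -0.005], [-0.005, -0.004, -1.0]]
force: [0.6, -0.2, -0.3]
opening: 45.8
grip_force: 0.0
```

>>> drive_tool --deltas '[-0.65,-0.3,0.02,0,0,0.78,-0.65,-0.3,0.02,0,0,0.78,-0.65,-0.3,0.02,0,0,0.78,-0.65,-0.3,0.02,0,0,0.78,-0.65,-0.3,0.02,0,0,0.78,-0.65,-0.3,0.02,0,0,0.78,-0.65,-0.3,0.02,0,0,0.78,-0.65,-0.3,0.02,0,0,0.78]'

```text
t: 1.43
eef_pos: [616.4, 286.5, 184.3]
tool_rot: [[-0.786, 0.618, 0.004], [0.618, 0.786, -0.006], [-0.007, -0.002, -1.0]]
force: [1.0, 0.1, 0.3]
opening: 44.2
grip_force: 0.0
```

```bash
python3 -c "
from h import *
st(); go(610.4,295.8,58,52.5)"
```

```text
1.4333 [616.4 286.5 184.3] [[-0.786, 0.618, 0.004], [0.618, 0.786, -0.006], [-0.007, -0.002, -1.0]] F [1.  0.1 0.3] 44.17469001349111 0.0 [-0.63  0.49  0.19  1.55 -0.09  1.11  0.48]
shares [0.0282 0.0098 0.3155] norm 127 yaw 51.9 tilt [ 0.0038 -0.0061] turn share -0.021
```

>>> drive_tool --deltas '[0,0,0.18,0,0,0,0,0,0.18,0,0,0,0,0,0.18,0,0,0,0,0,0.18,0,0,0,0,0,0.18,0,0,0,0,0,0.18,0,0,0]'

```text
t: 1.93
eef_pos: [611.3, 297.1, 115.6]
tool_rot: [[-0.794, 0.607, 0.004], [0.607, 0.794, 0.002], [-0.002, 0.004, -1.0]]
force: [0.4, -0.2, 0.4]
opening: 43.5
grip_force: 0.0
```

```bash
python3 -c "
from h import *
st(); go(610.4,295.8,58,52.5)"
```

```text
1.9333 [611.3 297.1 115.6] [[-0.794, 0.607, 0.004], [0.607, 0.794, 0.002], [-0.002, 0.004, -1.0]] F [ 0.4 -0.2  0.4] 43.48151560178039 0.0 [-0.63  0.55  0.17  1.62 -0.11  0.98  0.49]
shares [ 1.00e-04 -4.50e-03  1.44e-01] norm 58 yaw 52.6 tilt [0.0038 0.0021] turn share 0.003
```

>>> drive_tool --deltas '[0,-0.004,0.07,0,0,0,0,-0.004,0.11,0,0,0,0,-0.004,0.13,0,0,0,0,-0.004,0.143,0,0,0,0,-0.004,0.143,0,0,0,0,-0.004,0.143,0,0,0]'

```text
t: 2.43
eef_pos: [609.8, 295.2, 57.1]
tool_rot: [[-0.794, 0.608, 0.002], [0.608, 0.794, 0.001], [-0.001, 0.002, -1.0]]
force: [-0.1, -0.6, 0.1]
opening: 43.6
grip_force: 0.0
```

>>> drive_tool --deltas '[0,0,0,0,0,0,0,0,0,0,0,0,0,0,0,0,0,0,0,0,0,0,0,0,0,0,0,0,0,0,0,0,0,0,0,0]' --claw 1

```text
t: 2.93
eef_pos: [609.9, 296.0, 56.2]
tool_rot: [[-0.794, 0.608, 0.003], [0.608, 0.794, 0.002], [-0.001, 0.003, -1.0]]
force: [4.5, 3.8, -6.4]
opening: 11.8
grip_force: 22.9
```

>>> drive_tool --deltas '[0,0,0,0,0,-0.2,0,0,0,0,0,-0.4,0,0,0,0,0,-0.6,0,0,0,0,0,-0.8,0,0,0,0,0,-1,0,0,0,0,0,-1,0,0,0,0,0,-1]'

```text
t: 3.52
eef_pos: [609.6, 295.5, 56.1]
tool_rot: [[-0.991, 0.132, 0.001], [0.132, 0.991, 0.002], [-0.001, 0.002, -1.0]]
force: [2.4, 1.7, -0.5]
opening: 10.9
grip_force: 25.0
```

>>> drive_tool --deltas '[0,0,0,0,0,-0.2,0,0,0,0,0,-0.4,0,0,0,0,0,-0.6,0,0,0,0,0,-0.8,0,0,0,0,0,-1,0,0,0,0,0,-1,0,0,0,0,0,-1]'

```text
t: 4.1
eef_pos: [609.7, 294.9, 56.1]
tool_rot: [[-0.925, -0.38, 0.001], [-0.38, 0.925, 0.001], [-0.002, 0.0, -1.0]]
force: [2.8, 1.6, -0.3]
opening: 11.3
grip_force: 25.0
```

>>> drive_tool --deltas '[0,0,0,0,0,-0.2,0,0,0,0,0,-0.4,0,0,0,0,0,-0.6,0,0,0,0,0,-0.8,0,0,0,0,0,-1,0,0,0,0,0,-1,0,0,0,0,0,-1,0,0,0,0,0,-1]'

```text
t: 4.77
eef_pos: [609.9, 294.5, 56.1]
tool_rot: [[-0.611, -0.792, 0.002], [-0.792, 0.611, 0.0], [-0.001, -0.002, -1.0]]
force: [4.0, 0.6, -0.5]
opening: 11.3
grip_force: 25.0
```

```bash
python3 -c "
from h import *
s=st(); print(s['wrist_torque']); go(610,296,58,142.5)"
```

```text
4.7667 [609.9 294.5  56.1] [[-0.611, -0.792, 0.002], [-0.792, 0.611, 0.0], [-0.001, -0.002, -1.0]] F [ 4.   0.6 -0.5] 11.26390245689531 25.000089704990387 [-0.35  0.62 -0.23  1.65  0.18  0.89  1.83]
[ 2.22943791e-01 -1.00697677e+00  1.34435344e-04]
shares [-0.003   0.0021 -0.0048] norm 2 yaw 142.4 tilt [0.0019 0.    ] turn share -0.005
```

>>> drive_tool --deltas '[0,0,0,0,0,0,0,0,0,0,0,0,0,0,0,0,0,0,0,0,0,0,0,0,0,0,-0.07,0,0,0,0,0,-0.16,0,0,0,0,0,-0.16,0,0,0,0,0,-0.16,0,0,0]' --claw 0

```text
t: 5.43
eef_pos: [609.8, 295.8, 122.4]
tool_rot: [[-0.608, -0.794, 0.004], [-0.794, 0.608, 0.002], [-0.004, -0.001, -1.0]]
force: [-0.6, -0.2, 0.2]
opening: 42.9
grip_force: 0.0
```

>>> drive_tool --deltas '[0,0,0,0,0,1,0,0,0,0,0,1,0,0,0,0,0,1,0,0,0,0,0,1,0,0,0,0,0,1]'

```text
t: 5.85
eef_pos: [607.6, 294.3, 118.3]
tool_rot: [[-0.925, -0.381, -0.003], [-0.381, 0.925, -0.002], [0.003, -0.001, -1.0]]
force: [-0.2, 0.5, 0.2]
opening: 43.5
grip_force: 0.0
```

>>> drive_tool --deltas '[0,0,0,0,0,1,0,0,0,0,0,1,0,0,0,0,0,1,0,0,0,0,0,1,0,0,0,0,0,1]'

```text
t: 6.27
eef_pos: [608.0, 294.6, 118.8]
tool_rot: [[-0.992, 0.13, -0.002], [0.13, 0.992, -0.001], [0.002, -0.001, -1.0]]
force: [-0.7, -0.3, -0.1]
opening: 43.7
grip_force: 0.0
```

>>> drive_tool --deltas '[0,0,0,0,0,0.5,0,0,0,0,0,0.5,0,0,0,0,0,0.5,0,0,0,0,0,0.5]'

```text
t: 6.6
eef_pos: [608.4, 294.7, 119.2]
tool_rot: [[-0.926, 0.377, -0.001], [0.377, 0.926, -0.001], [0.001, -0.001, -1.0]]
force: [0.7, -0.2, -1.2]
opening: 43.5
grip_force: 0.0
```

>>> drive_tool --deltas '[0.08,0,0,0,0,0,0.16,0,0,0,0,0,0.237,0,0,0,0,0,0.237,0,0,0,0,0,0.237,0,0,0,0,0]'

```text
t: 7.02
eef_pos: [519.3, 332.4, 119.9]
tool_rot: [[-0.927, 0.374, -0.001], [0.374, 0.927, 0.0], [0.001, 0.0, -1.0]]
force: [0.2, -0.3, 0.2]
opening: 44.0
grip_force: 0.0
```

```bash
python3 - <<'E'
from h import *
st(); go(522.6,332.1,58,67.5)
s=snap('top','t1.png'); C=cloud(s); L=w2d(C); z=C[...,2]; g=s['img'].mean(-1)
db=(z>77)&(z<87)&(abs(L[...,0])<25)&(abs(L[...,1]+95)<25); P=L[db].astype(np.float32); d=P-P.mean(0); w,V=np.linalg.eigh(d.T@d); print(db.sum(),P.mean(0),'axis',np.degrees(np.arctan2(*V[::-1,1])),'white',(L[db&(g>110)]-P.mean(0)).mean(0))
s=snap('side'); C=cloud(s); L=w2d(C); z=C[...,2]; g=s['img'].mean(-1)
db=(z>77)&(z<87)&(abs(L[...,0])<25)&(abs(L[...,1]+95)<25); P=L[db].astype(np.float32); d=P-P.mean(0); w,V=np.linalg.eigh(d.T@d); print(db.sum(),P.mean(0),'axis',np.degrees(np.arctan2(*V[::-1,1])))
E
```

```text
7.0167 [519.3 332.4 119.9] [[-0.927, 0.374, -0.001], [0.374, 0.927, 0.0], [0.001, 0.0, -1.0]] F [ 0.2 -0.3  0.2] 44.042226919797834 0.0 [-0.67  0.45  0.05  1.76 -0.03  0.93  0.57]
shares [-0.0081  0.0024  0.1547] norm 62 yaw 68.0 tilt [-0.001   0.0005] turn share 0.017
100 [ -0.21059692 -94.48456   ] axis 164.21205 white [-6.27567729  1.29064031]
85 [ -2.9744925 -95.86757  ] axis 165.40335
```

>>> drive_tool --deltas '[-0.008,0.002,0.07,0,0,0.017,-0.008,0.002,0.11,0,0,0.017,-0.008,0.002,0.14,0,0,0.017,-0.008,0.002,0.154,0,0,0.017,-0.008,0.002,0.154,0,0,0.017,-0.008,0.002,0.154,0,0,0.017]'

```text
t: 7.62
eef_pos: [525.3, 330.3, 58.4]
tool_rot: [[-0.921, 0.39, 0.0], [0.39, 0.921, 0.0], [-0.0, 0.0, -1.0]]
force: [-0.2, -0.8, 0.1]
opening: 43.8
grip_force: 0.0
```

>>> drive_tool --deltas '[0,0,0,0,0,0,0,0,0,0,0,0,0,0,0,0,0,0,0,0,0,0,0,0,0,0,0,0,0,0,0,0,0,0,0,0]' --claw 1 --newtons 35

```text
t: 8.12
eef_pos: [524.6, 330.6, 58.5]
tool_rot: [[-0.921, 0.39, 0.0], [0.39, 0.921, 0.0], [-0.0, 0.001, -1.0]]
force: [-0.6, -1.5, 2.0]
opening: 11.4
grip_force: 20.2
```

```bash
python3 -c "
from h import *
st(); go(522.6,332.1,69.5,67.5)"
```

```text
8.1167 [524.6 330.6  58.5] [[-0.921, 0.39, 0.0], [0.39, 0.921, 0.0], [-0.0, 0.001, -1.0]] F [-0.6 -1.5  2. ] 11.38494293680389 20.212257206439972 [-0.66  0.53  0.05  1.8  -0.03  0.81  0.57]
shares [ 0.0061  0.0014 -0.0275] norm 11 yaw 67.1 tilt [0.0004 0.0004] turn share -0.014
```

>>> drive_tool --deltas '[0,0,-0.006,0,0,0,0,0,-0.012,0,0,0,0,0,-0.018,0,0,0,0,0,-0.024,0,0,0,0,0,-0.029,0,0,0,0,0,-0.029,0,0,0,0,0,-0.029,0,0,0,0,0,-0.029,0,0,0]'

```text
t: 8.78
eef_pos: [524.4, 330.4, 69.7]
tool_rot: [[-0.921, 0.39, -0.0], [0.39, 0.921, -0.0], [0.0, -0.0, -1.0]]
force: [-0.5, -0.5, -1.9]
opening: 11.2
grip_force: 35.0
```

```bash
python3 - <<'E'
from h import *
st(); p=d2w(0,110); go(*p,70,67.5)
for n in('top','side'):
    s=snap(n); C=cloud(s); L=w2d(C); z=C[...,2]; q=(abs(abs(L[...,0])-32)<8)&(abs(L[...,1])<45)
    print(n,np.percentile(z[q],[10,50,90]))
E
```

```text
8.7833 [524.4 330.4  69.7] [[-0.921, 0.39, -0.0], [0.39, 0.921, -0.0], [0.0, -0.0, -1.0]] F [-0.5 -0.5 -1.9] 11.151042437284412 34.995498061180115 [-0.66  0.51  0.05  1.8  -0.03  0.83  0.57]
shares [ 2.809e-01  1.000e-04 -6.000e-04] norm 112 yaw 67.1 tilt [-0.0002 -0.0001] turn share -0.015
top [263.33507631 456.05949174 497.48920427]
side [178.79251924 311.01864135 370.71346607]
```

>>> drive_tool --deltas '[0.02,0,0,0,0,0,0.05,0,0,0,0,0,0.08,0,0,0,0,0,0.11,0,0,0,0,0,0.14,0,0,0,0,0,0.17,0,0,0,0,0,0.2,0,0,0,0,0,0.22,0,0,0,0,0]'

```text
t: 9.55
eef_pos: [441.4, 365.9, 69.9]
tool_rot: [[-0.922, 0.388, -0.001], [0.388, 0.922, 0.0], [0.001, 0.0, -1.0]]
force: [0.2, -0.6, -2.5]
opening: 11.1
grip_force: 35.0
```

>>> drive_tool --deltas '[0.015,0,0,0,0,0,0.03,0,0,0,0,0,0.04,0,0,0,0,0,0.047,0,0,0,0,0,0.05,0,0,0,0,0,0.05,0,0,0,0,0,0.05,0,0,0,0,0]'

```text
t: 10.13
eef_pos: [425.5, 372.3, 69.9]
tool_rot: [[-0.921, 0.39, 0.0], [0.39, 0.921, 0.0], [-0.0, 0.0, -1.0]]
force: [0.2, 0.3, -1.9]
opening: 10.9
grip_force: 35.0
```

```bash
python3 - <<'E'
from h import *
s=st(); p=d2w(0,110); go(*p,67,67.5); print(w2d(s['eef_pos']))
E
```

```text
10.1333 [425.5 372.3  69.9] [[-0.921, 0.39, 0.0], [0.39, 0.921, 0.0], [-0.0, 0.0, -1.0]] F [ 0.2  0.3 -1.9] 10.90931230324876 34.99548554420471 [-0.82  0.44  0.03  1.93 -0.02  0.78  0.39]
shares [ 0.0123 -0.0001  0.0072] norm 6 yaw 67.0 tilt [0.0003 0.    ] turn share -0.016
[4.36400342e-04 1.05077094e+02]
```

>>> drive_tool --deltas '[0.003,0,0,0,0,0,0.006,0,0,0,0,0,0.007,0,0,0,0,0,0.007,0,0,0,0,0]'

```text
t: 10.47
eef_pos: [423.0, 373.5, 70.0]
tool_rot: [[-0.921, 0.39, 0.001], [0.39, 0.921, 0.0], [-0.001, 0.0, -1.0]]
force: [0.4, -0.4, -1.9]
opening: 11.1
grip_force: 35.0
```

>>> drive_tool --deltas '[0,0,0.004,0,0,0,0,0,0.008,0,0,0,0,0,0.009,0,0,0,0,0,0.009,0,0,0]'

```text
t: 10.8
eef_pos: [423.3, 373.4, 66.5]
tool_rot: [[-0.921, 0.39, 0.001], [0.39, 0.921, 0.0], [-0.001, 0.001, -1.0]]
force: [2.7, -1.1, -0.0]
opening: 11.1
grip_force: 35.0
```

>>> drive_tool --deltas '[0,0,0,0,0,0,0,0,0,0,0,0,0,0,0,0,0,0,0,0,-0.05,0,0,0,0,0,-0.12,0,0,0,0,0,-0.2,0,0,0,0,0,-0.28,0,0,0,0,0,-0.28,0,0,0]' --claw 0

```text
t: 11.47
eef_pos: [425.0, 377.0, 184.8]
tool_rot: [[-0.921, 0.389, 0.008], [0.389, 0.921, 0.009], [-0.004, 0.012, -1.0]]
force: [1.0, 0.4, 0.4]
opening: 42.5
grip_force: 0.0
```

>>> drive_tool --deltas '[-0.33,0,0,0,0,0,-0.33,0,0,0,0,0,-0.33,0,0,0,0,0,-0.33,0,0,0,0,0,-0.33,0,0,0,0,0,-0.33,0,0,0,0,0]' --claw -0.2

```text
t: 11.97
eef_pos: [543.4, 322.4, 177.6]
tool_rot: [[-0.921, 0.39, -0.002], [0.39, 0.921, 0.0], [0.002, -0.0, -1.0]]
force: [0.1, 0.2, 0.2]
opening: 51.9
grip_force: 0.0
```

```bash
cat >> h.py <<'E'
def parts(s):
    C=cloud(s); z=C[...,2]; m=((z>5)&(z<40)&(s['depth']>0)&(C[...,0]>350)&(C[...,0]<800)&(abs(C[...,1])<450)).astype(np.uint8)
    k,l,q,c=cv2.connectedComponentsWithStats(m)
    for i in range(1,k):
        if 20<q[i,4]<450:
            P=C[l==i]; r=cv2.minAreaRect(P[:,:2].astype(np.float32)); print('part',np.round(r[0],1),np.round(r[1],0),round(r[2],1),'z95',round(np.percentile(P[:,2],95)),np.round(s['img'][l==i].mean(0)))
E
python3 - <<'E'
from h import *
st()
im=dict(np.load('top0.npz')); C=cloud(im); m=(C[...,2]>225)&(C[...,2]<245)&(im['img'][...,0]>100); P=C[m]; print('box top',cv2.boxPoints(cv2.minAreaRect(P[:,:2].astype(np.float32))))
for n in('top','side'):
    s=snap(n,n+'2.png'); C=cloud(s); L=w2d(C); z=C[...,2]
    bar=(z>86)&(z<96)&(abs(L[...,0])<20)&(L[...,1]>60)&(L[...,1]<150); print(n,bar.sum(),cv2.minAreaRect(L[bar].astype(np.float32)) if bar.any() else 0, z[bar].mean())
    parts(s)
    q=(abs(L[...,0])<30)&(abs(L[...,1])<30); print('well z',np.median(z[q]))
E
```

```text
11.9667 [543.4 322.4 177.6] [[-0.921, 0.39, -0.002], [0.39, 0.921, 0.0], [0.002, -0.0, -1.0]] F [0.1 0.2 0.2] 51.94493488524385 0.0 [-0.66  0.42  0.09  1.67 -0.04  1.05  0.6 ]
box top [[188.7884   203.8006  ]
 [276.57684  -83.29114 ]
 [419.0645   -39.720505]
 [331.27606  247.37123 ]]
top 0 0 nan
part [ 788.2 -190.2] [16. 42.] 12.4 z95 9 [196. 135.  91.]
part [ 791.  -221.4] [22. 14.] 84.3 z95 8 [192. 131.  88.]
part [792.8 372.7] [13. 40.] 0.3 z95 18 [115. 199. 224.]
part [789.5 100.2] [18. 29.] 25.9 z95 9 [207. 142.  98.]
part [ 768.7 -106.1] [10. 25.] 63.0 z95 9 [191. 130.  88.]
part [ 710.4 -149.5] [24. 19.] 70.6 z95 15 [158. 160. 157.]
part [ 638.2 -443.3] [44. 13.] 0.3 z95 37 [98. 76. 66.]
part [625.4 -34.5] [25. 29.] 55.9 z95 23 [ 81. 119.  71.]
part [593.9 237.2] [ 2. 55.] 69.9 z95 38 [76. 77. 75.]
part [555.7 -58. ] [28. 28.] 44.3 z95 22 [195. 198. 197.]
part [548.4  59.8] [15. 15.] 61.4 z95 22 [199. 208. 208.]
part [ 503.1 -336.9] [ 5. 41.] 86.6 z95 12 [71. 73. 74.]
part [ 473.4 -182.5] [52. 52.] 86.4 z95 18 [ 97. 102. 103.]
part [ 455.8 -332.3] [ 6. 36.] 81.4 z95 10 [70. 72. 72.]
part [ 430.1 -410.9] [75. 35.] 43.3 z95 17 [ 89. 108. 146.]
part [ 411.2 -322.6] [ 7. 49.] 72.4 z95 10 [71. 73. 73.]
well z 566.3552487811936
side 138 ((-1.0743074417114258, 109.57247924804688), (60.39936065673828, 15.652284622192383), 86.32732391357422) 90.31644939810185
part [793.4 379.3] [23. 11.] 76.4 z95 16 [ 91. 165. 195.]
part [466.4 143.6] [74. 15.] 82.6 z95 12 [82. 86. 88.]
part [547.8  58. ] [16. 16.] 76.2 z95 24 [140. 152. 157.]
part [625.5 -35.4] [27. 29.] 54.9 z95 21 [57. 97. 52.]
part [555.2 -58.1] [31. 27.] 40.5 z95 21 [144. 148. 149.]
well z 378.21509246665073<stdin>:6: RuntimeWarning: Mean of empty slice.
  ret = ret.dtype.type(ret / rcount)
```

View pics/side2.png

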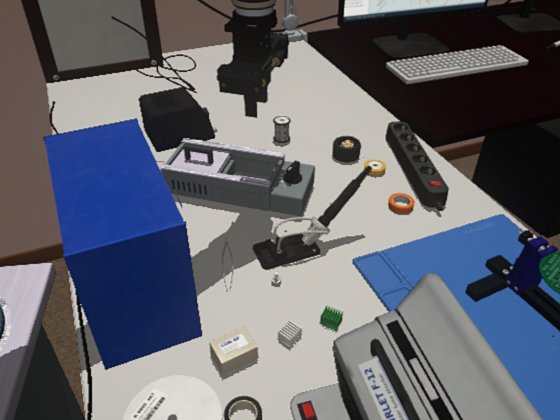

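```bash
python3 - <<'E'
from h import *
A=cv2.imread('pics/top2.png')
cv2.imwrite('pics/c2.png',cv2.resize(A[80:260,280:460],(600,600),interpolation=2))
go(565,200,180,90)
E
```

```text
shares [-0.1725 -0.2631 -0.0056] norm 126 yaw 67.2 tilt [-0.0018  0.0007] turn share -0.759
```

View pics/c2.png

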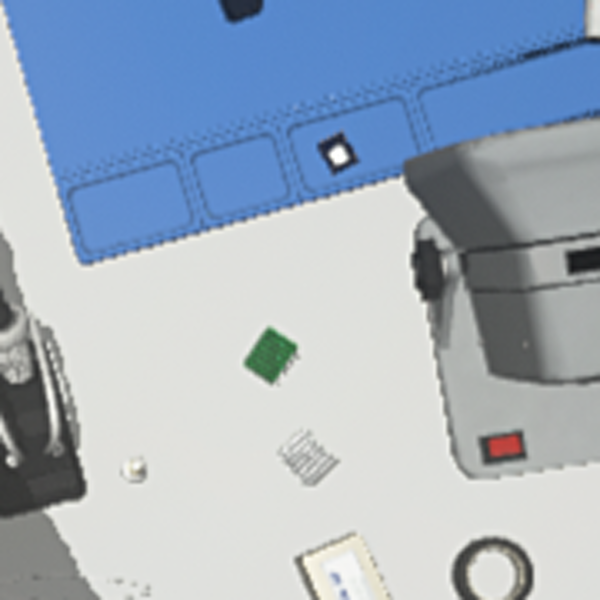

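>>> drive_tool --deltas '[-0.17,-0.26,0,0,0,0,-0.17,-0.26,0,0,0,0,-0.17,-0.26,0,0,0,0,-0.17,-0.26,0,0,0,0,-0.27,-0.6,0,0,0,0,-0.27,-0.6,0,0,0,0,-0.27,-0.6,0,0,0,0,-0.27,-0.6,0,0,0,0]' --claw 0

```text
t: 12.73
eef_pos: [548.3, 54.1, 178.5]
tool_rot: [[-0.919, 0.394, -0.001], [0.394, 0.919, -0.002], [-0.0, -0.002, -1.0]]
force: [0.4, -0.8, 0.6]
opening: 43.4
grip_force: 0.0
```

>>> drive_tool --deltas '[0,0,0,0,0,1,0,0,0,0,0,1,0,0,0,0,0,1,0,0,0,0,0,1,0,0,0,0,0,1]'

```text
t: 13.15
eef_pos: [549.2, 61.0, 178.3]
tool_rot: [[-0.602, 0.798, -0.0], [0.798, 0.602, 0.001], [0.001, 0.0, -1.0]]
force: [-0.4, 0.4, 0.0]
opening: 43.4
grip_force: 0.0
```

>>> drive_tool --deltas '[0,0,0.1,0,0,1,0,0,0.1,0,0,1,0,0,0.1,0,0,1,0,0,0.1,0,0,1,0,0,0.1,0,0,1,0,0,0.1,0,0,1]'

```text
t: 13.65
eef_pos: [549.6, 60.3, 138.2]
tool_rot: [[-0.128, 0.992, -0.0], [0.992, 0.128, 0.0], [0.0, -0.0, -1.0]]
force: [-0.1, -0.5, 1.2]
opening: 43.3
grip_force: 0.0
```

>>> drive_tool --deltas '[0,0,0.1,0,0,0.24,0,0,0.1,0,0,0.24,0,0,0.1,0,0,0.24,0,0,0.1,0,0,0.24,0,0,0.1,0,0,0.24]'

```text
t: 14.07
eef_pos: [551.1, 59.3, 99.7]
tool_rot: [[-0.0, 1.0, 0.003], [1.0, 0.0, 0.001], [0.001, 0.003, -1.0]]
force: [0.2, 0.2, 0.5]
opening: 43.4
grip_force: 0.0
```

```bash
python3 - <<'E'
from h import *
st(); go(548.2,58.9,4,0)
s=snap('side'); parts(s)
E
```

```text
14.0667 [551.1  59.3  99.7] [[-0.0, 1.0, 0.003], [1.0, 0.0, 0.001], [0.001, 0.003, -1.0]] F [0.2 0.2 0.5] 43.3652607037695 0.0 [-0.48  0.4   0.37  1.95 -0.19  0.83  0.  ]
shares [-0.0012 -0.0079  0.2393] norm 96 yaw 0.0 tilt [0.0025 0.0009] turn share 0.0
part [501.4 382.9] [16. 18.] 67.1 z95 39 [66. 66. 64.]
part [793.3 379.6] [24. 11.] 76.9 z95 17 [107. 188. 219.]
part [486.9 281.1] [ 6. 37.] 68.9 z95 38 [69. 69. 67.]
part [572.1 246.1] [10. 58.] 67.9 z95 31 [70. 71. 68.]
part [458.6 134.7] [56.  3.] 80.1 z95 12 [173. 180. 183.]
part [790.3  58.1] [65. 18.] 88.8 z95 7 [187. 121.  75.]
part [547.7  58.7] [15. 16.] 88.1 z95 25 [153. 165. 171.]
part [625.7 -35.4] [27. 30.] 55.3 z95 21 [54. 93. 48.]
part [554.4 -57.9] [30. 27.] 43.2 z95 21 [125. 128. 129.]
```

>>> drive_tool --deltas '[0,-0.007,0.09,0,0,0,0,-0.007,0.15,0,0,0,0,-0.007,0.19,0,0,0,0,-0.007,0.22,0,0,0,0,-0.007,0.237,0,0,0,0,-0.007,0.237,0,0,0,0,-0.007,0.237,0,0,0]'

```text
t: 14.7
eef_pos: [548.0, 59.1, 4.1]
tool_rot: [[0.002, 1.0, 0.001], [1.0, -0.002, 0.0], [0.0, 0.001, -1.0]]
force: [0.4, 0.8, 0.6]
opening: 42.9
grip_force: 0.0
```

>>> drive_tool --deltas '[0,0,0,0,0,0,0,0,0,0,0,0,0,0,0,0,0,0,0,0,0,0,0,0,0,0,0,0,0,0,0,0,0,0,0,0]' --claw 1 --newtons 18

```text
t: 15.2
eef_pos: [547.3, 59.2, 3.6]
tool_rot: [[0.002, 1.0, 0.0], [1.0, -0.002, 0.0], [0.0, 0.0, -1.0]]
force: [1.4, 0.3, -0.3]
opening: 11.4
grip_force: 0.0
```

>>> drive_tool --deltas '[0,0,0,0,0,0,0,0,0,0,0,0,0,0,0,0,0,0]'

```text
t: 15.45
eef_pos: [547.2, 59.1, 3.4]
tool_rot: [[0.002, 1.0, -0.0], [1.0, -0.002, 0.0], [0.0, -0.0, -1.0]]
force: [1.0, 0.4, 0.3]
opening: 1.3
grip_force: 0.0
```

```bash
python3 - <<'E'
from h import *
st()
for n in('top','side'):
    s=snap(n,n+'3.png'); parts(s)
A=cv2.imread('pics/side3.png'); cv2.imwrite('pics/c3.png',cv2.resize(A[200:320,200:360],(800,600),interpolation=2))
E
```

```text
15.45 [547.2  59.1   3.4] [[0.002, 1.0, -0.0], [1.0, -0.002, 0.0], [0.0, -0.0, -1.0]] F [1.  0.4 0.3] 1.25210489500567 0.0 [-0.43  0.54  0.31  2.01 -0.27  0.63  0.07]
part [ 793.6 -265.3] [12. 59.] 1.0 z95 11 [135.  96.  69.]
part [788.8 115.4] [22. 16.] 0.1 z95 10 [193. 136.  98.]
part [ 793.4 -193.7] [19. 13.] 69.3 z95 8 [188. 126.  82.]
part [792.6 373. ] [40. 14.] 88.4 z95 19 [109. 189. 217.]
part [779.7  86.2] [28. 46.] 11.0 z95 9 [193. 132.  90.]
part [ 707.7 -147.2] [26. 15.] 31.6 z95 14 [148. 149. 146.]
part [ 638.7 -442.8] [43. 12.] 0.7 z95 38 [90. 69. 59.]
part [629.5 -37.1] [24. 19.] 54.2 z95 21 [ 67. 104.  55.]
part [483.  282.2] [  3. 288.] 67.8 z95 38 [74. 74. 73.]
part [553.7 -58.3] [32. 25.] 42.2 z95 22 [127. 129. 127.]
part [ 473.3 -182.1] [51. 51.] 43.3 z95 18 [89. 93. 94.]
part [ 428.6 -410.2] [76. 33.] 41.2 z95 17 [ 83. 101. 137.]
part [504.7 362. ] [53. 41.] 67.9 z95 38 [80. 78. 77.]
part [793.3 379.2] [21. 11.] 78.0 z95 17 [107. 194. 225.]
part [639.  276.9] [117.  24.] 55.1 z95 38 [62. 63. 61.]
part [619.3 144.6] [32. 32.] 14.1 z95 34 [ 95. 101. 104.]
part [601.5 118.9] [74. 20.] 16.1 z95 11 [38. 40. 41.]
part [535.6  92.5] [12. 50.] 17.8 z95 13 [37. 38. 39.]
part [793.1  50.4] [ 8. 23.] 20.3 z95 7 [194. 126.  78.]
part [546.8  54.7] [19. 17.] 1.5 z95 38 [72. 78. 81.]
part [625.5 -35.3] [27. 29.] 56.1 z95 21 [ 60. 108.  52.]
part [555.  -57.7] [31. 27.] 43.0 z95 21 [129. 132. 133.]
```

View pics/c3.png

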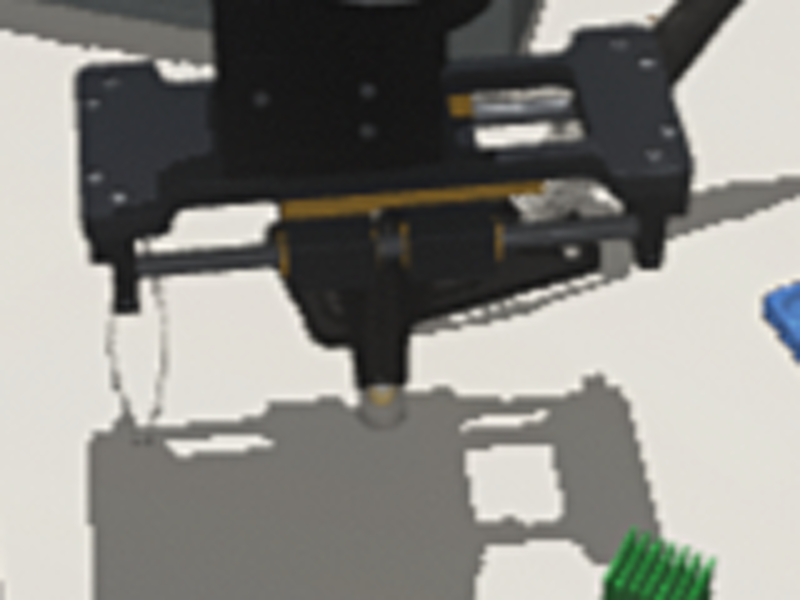

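>>> drive_tool --deltas '[0,0,-0.08,0,0,0,0,0,-0.16,0,0,0,0,0,-0.24,0,0,0,0,0,-0.3,0,0,0,0,0,-0.3,0,0,0,0,0,-0.3,0,0,0]' --claw 0

```text
t: 16.05
eef_pos: [548.2, 59.3, 124.8]
tool_rot: [[0.002, 1.0, 0.003], [1.0, -0.002, 0.001], [0.001, 0.003, -1.0]]
force: [-0.2, 0.6, -0.5]
opening: 32.8
grip_force: 0.0
```

>>> drive_tool --deltas '[0,0.3,0,0,0,0,0,0.3,0,0,0,0,0,0.3,0,0,0,0,0,0.3,0,0,0,0,0,0.3,0,0,0,0]'

```text
t: 16.47
eef_pos: [667.1, 58.4, 120.6]
tool_rot: [[0.003, 1.0, -0.004], [1.0, -0.003, -0.001], [-0.001, -0.004, -1.0]]
force: [-0.6, 0.2, -0.9]
opening: 43.1
grip_force: 0.0
```

```bash
python3 - <<'E'
from h import *
st()
m=np.zeros((600,800,3),np.uint8)
for i,n in enumerate(('top','side')):
    s=snap(n,n+'4.png'); 
    C=cloud(s);z=C[...,2]; 
    for lo,hi in((4,12),(12,30)):
        q=(abs(C[...,0]-548)<35)&(abs(C[...,1]-50)<33)&(z>lo)&(z<hi); print(n,lo,q.sum(),cv2.minAreaRect(C[q][:,:2].astype(np.float32)) if q.any() else 0,C[q].mean(0),C[q].max(0))
    A=s['img']; c=A[190:265,285:385] if i==0 else A[250:325,230:330]
    m[:300,400*i:400*i+400]=cv2.resize(c,None,fx=4,fy=4,interpolation=2)
cv2.imwrite('pics/c4.png',m[:300])
E
```

```text
16.4667 [667.1  58.4 120.6] [[0.003, 1.0, -0.004], [1.0, -0.003, -0.001], [-0.001, -0.004, -1.0]] F [-0.6  0.2 -0.9] 43.106756376053134 0.0 [-0.41  0.55  0.38  1.64 -0.23  0.99  0.04]
top 4 3 ((559.597900390625, 78.95333862304688), (1.4960016012191772, 7.307340145111084), 71.03714752197266) [559.67988372  78.6615337    5.59584753] [562.81024501  79.49273796   7.01849383]<stdin>:8: RuntimeWarning: Mean of empty slice.
  ret = um.true_divide(
Traceback (most recent call last):
ValueError: zero-size array to reduction operation maximum which has no identity
```

```bash
python3 - <<'E'
from h import *
m=np.zeros((600,800,3),np.uint8)
for i,n in enumerate(('top','side')):
    s=snap(n,n+'5.png'); print(n); parts(s)
    A=s['img']; c=A[130:280,260:460] if i==0 else A[200:350,200:400]
    m[:300,400*i:400*i+400]=cv2.resize(c,None,fx=2,fy=2,interpolation=2)
m[300:,:]=cv2.resize(A[220:310,230:350],None,fx=3.33,fy=3.33,interpolation=2)[:300,:800] if 0 else 0
cv2.imwrite('pics/c4.png',m[:300])
E
```

```text
top
part [ 797.1 -279.4] [ 6. 38.] 9.9 z95 11 [120.  86.  64.]
part [785.7 106.4] [19. 32.] 22.1 z95 9 [199. 140.  99.]
part [ 782.6 -110.1] [21. 33.] 64.8 z95 8 [195. 131.  85.]
part [ 786.6 -152.9] [33. 70.] 15.0 z95 11 [188. 127.  83.]
part [ 795.8 -232.5] [13. 23.] 29.5 z95 8 [189. 128.  85.]
part [793.1 372.9] [13. 41.] 0.2 z95 17 [114. 195. 220.]
part [767.3 -92.9] [49. 64.] 16.0 z95 11 [163. 122.  94.]
part [733.9  96.2] [85. 25.] 13.8 z95 11 [188. 132.  94.]
part [ 707.2 -146.6] [26. 16.] 34.3 z95 15 [150. 152. 149.]
part [ 637.2 -442.2] [45. 14.] 0.7 z95 39 [95. 73. 63.]
part [483.5 281.9] [  4. 289.] 67.8 z95 38 [77. 78. 76.]
part [468.6 -84.2] [59. 36.] 22.8 z95 33 [121. 128. 128.]
part [ 473.2 -182.2] [50. 51.] 51.9 z95 18 [89. 94. 95.]
part [ 428.4 -408.6] [78. 32.] 42.6 z95 17 [ 86. 105. 142.]
part [ 376.  -309.1] [ 7. 31.] 67.1 z95 9 [86. 88. 88.]
side
part [466.3 142.4] [76. 15.] 80.7 z95 12 [165. 172. 176.]
part [547.8  58.5] [16. 16.] 83.4 z95 24 [151. 163. 169.]
part [625.5 -35.6] [28. 29.] 55.2 z95 21 [41. 71. 36.]
part [555.2 -58.3] [31. 26.] 40.9 z95 21 [121. 125. 126.]
```

View pics/c4.png

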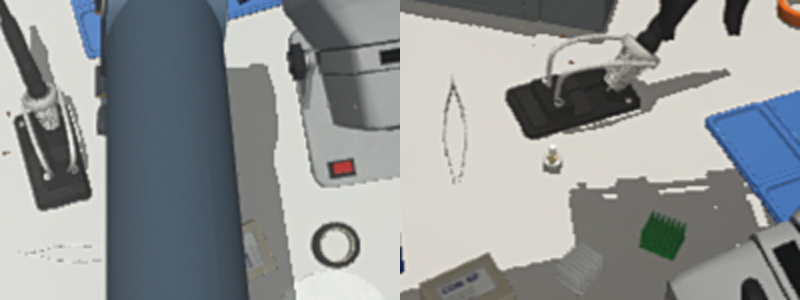

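```bash
python3 - <<'E'
from h import *
for n in('side','top'):
    s=dict(np.load(n+'0.npz')); R=np.array(s['attitude'])
    for p in [(547.2,59.1,3.4),(547.2,59.1,24),(547.2,49.5,3.4),(548,58.5,0),(548,58.5,9),(548,58.5,24)]:
        c=R.T@(np.array(p)-s['position']); u=s['fx']*c[0]/c[2]+s['cx']; v=s['fy']*c[1]/c[2]+s['cy']; print(n,p,round(u,1),round(v,1),'crop3',round((u-200)*5),round((v-200)*5))
s=dict(np.load('side0.npz')); C=cloud(s)
for v in range(268,290): print(v,[(int(x[1]),int(x[2])) for x in C[v,272:282:2]])
E
```

```text
side (547.2, 59.1, 3.4) 275.1 281.4 crop3 376 407
side (547.2, 59.1, 24) 275.1 273.2 crop3 376 366
side (547.2, 49.5, 3.4) 275.8 285.5 crop3 379 427
side (548, 58.5, 0) 275.6 282.9 crop3 378 415
side (548, 58.5, 9) 275.6 279.4 crop3 378 397
side (548, 58.5, 24) 275.6 273.4 crop3 378 367
top (547.2, 59.1, 3.4) 319.9 220.8 crop3 599 104
top (547.2, 59.1, 24) 320.5 220.1 crop3 602 100
top (547.2, 49.5, 3.4) 324.0 220.7 crop3 620 104
top (548, 58.5, 0) 320.0 220.5 crop3 600 103
top (548, 58.5, 9) 320.3 220.2 crop3 601 101
top (548, 58.5, 24) 320.7 219.7 crop3 604 99
268 [(93, 1), (96, -1), (92, 1), (94, -1), (94, 0)]
269 [(93, 0), (90, 2), (88, 2), (91, 0), (90, 0)]
270 [(89, 0), (90, 0), (89, 0), (88, 0), (88, 0)]
271 [(86, 1), (86, 0), (86, 0), (86, 0), (85, 0)]
272 [(86, -1), (83, 1), (60, 25), (83, 0), (81, 2)]
273 [(80, 2), (59, 23), (58, 24), (80, 1), (81, 0)]
274 [(81, 0), (58, 23), (53, 27), (77, 2), (78, 0)]
275 [(76, 1), (58, 20), (57, 20), (77, 0), (74, 1)]
276 [(73, 2), (59, 16), (57, 18), (65, 9), (75, -1)]
277 [(63, 10), (59, 13), (56, 16), (58, 14), (70, 1)]
278 [(63, 7), (58, 13), (58, 12), (58, 12), (61, 7)]
279 [(58, 10), (56, 13), (54, 14), (57, 10), (57, 9)]
280 [(56, 10), (55, 11), (56, 9), (56, 8), (55, 10)]
281 [(55, 8), (52, 11), (54, 9), (51, 11), (56, 6)]
282 [(53, 8), (53, 8), (52, 8), (52, 8), (54, 5)]
283 [(55, 3), (53, 5), (52, 6), (52, 5), (56, 1)]
284 [(55, 1), (52, 3), (53, 3), (51, 4), (57, -2)]
285 [(52, 2), (51, 3), (50, 3), (51, 1), (54, -1)]
286 [(50, 1), (49, 2), (52, -1), (50, 0), (50, 0)]
287 [(48, 1), (49, 0), (47, 1), (47, 1), (44, 3)]
288 [(45, 2), (45, 2), (45, 1), (47, -1), (45, 0)]
289 [(43, 1), (42, 2), (43, 0), (42, 1), (44, -1)]
```

```bash
python3 - <<'E'
from h import *
st(); s=snap('side','side6.png'); C=cloud(s)
q=(abs(C[...,0]-667)<70)&(abs(C[...,1]-58)<40)&(C[...,2]>70)&(C[...,2]<260)
P=C[q]; print(q.sum(),P.min(0),P.max(0))
for lo in range(80,200,8):
    Q=P[(P[:,2]>=lo)&(P[:,2]<lo+8)]
    if len(Q): print(lo,len(Q),np.round([Q[:,0].min(),Q[:,0].max(),Q[:,1].min(),Q[:,1].mean(),Q[:,1].max()]))
v,u=np.where(q); cv2.imwrite('pics/c6.png',cv2.resize(s['img'][120:240,270:430],(800,600),interpolation=2))
E
```

```text
16.6167 [665.3  58.6 122.2] [[0.003, 1.0, -0.003], [1.0, -0.003, -0.0], [-0.0, -0.003, -1.0]] F [-0.4 -0.2 -0.5] 43.6949182986611 0.0 [-0.41  0.55  0.38  1.65 -0.23  0.99  0.04]
3462 [597.00718451  18.51937706 143.44123895] [736.98517019  94.83303299 259.99801141]
136 5 [640. 693.  49.  54.  67.]
144 63 [634. 696.  46.  53.  68.]
152 77 [634. 696.  47.  54.  71.]
160 73 [634. 696.  47.  53.  70.]
168 76 [632. 697.  46.  52.  69.]
176 82 [631. 699.  45.  51.  68.]
184 89 [629. 700.  46.  51.  68.]
192 97 [628. 702.  45.  52.  68.]
```

View pics/c6.png

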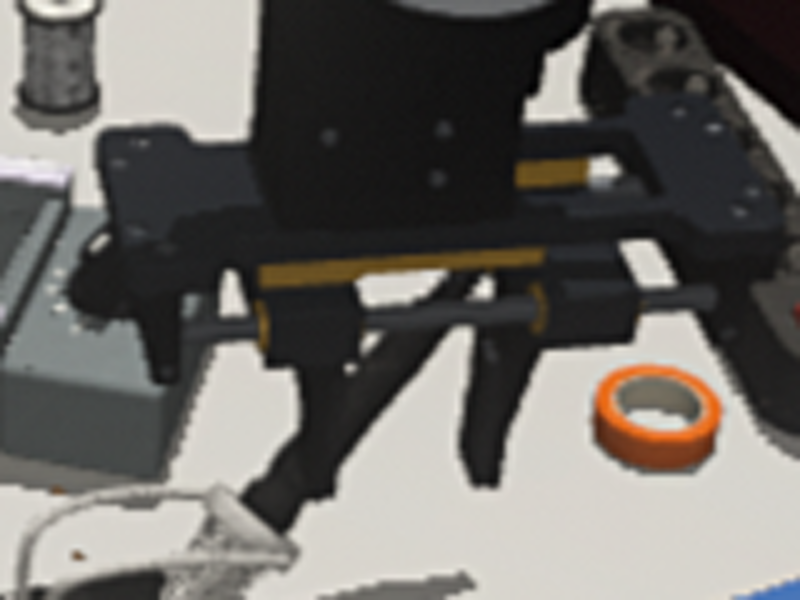

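```bash
python3 -c "
from h import *
go(548,58.5,20,0)"
```

```text
shares [-0.0015 -0.293   0.2574] norm 156 yaw -0.1 tilt [-0.0024  0.0002] turn share -0.005
```

>>> drive_tool --deltas '[0,-0.1,0,0,0,0,0,-0.2,0,0,0,0,-0.001,-0.293,0.0,0,0,0,-0.001,-0.293,0.1,0,0,0,-0.001,-0.293,0.2,0,0,0,-0.001,-0.293,0.255,0,0,0,-0.001,-0.293,0.255,0,0,0,-0.001,-0.293,0.255,0,0,0]'

```text
t: 17.33
eef_pos: [548.7, 58.6, 21.3]
tool_rot: [[0.002, 1.0, -0.002], [1.0, -0.002, -0.0], [-0.0, -0.002, -1.0]]
force: [-0.5, -0.3, -0.1]
opening: 43.9
grip_force: 0.0
```

```bash
python3 -c "
from h import *
st();go(548,58.5,-16,0)"
```

```text
17.3333 [548.7  58.6  21.3] [[0.002, 1.0, -0.002], [1.0, -0.002, -0.0], [-0.0, -0.002, -1.0]] F [-0.5 -0.3 -0.1] 43.8680630701523 0.0 [-0.44  0.51  0.34  2.   -0.26  0.67  0.06]
shares [-0.0002 -0.0016  0.0932] norm 37 yaw -0.1 tilt [-0.0021 -0.0002] turn share -0.004
```

>>> drive_tool --deltas '[0,0,0.02,0,0,0,0,0,0.04,0,0,0,0,0,0.055,0,0,0,0,0,0.065,0,0,0,0,0,0.07,0,0,0,0,0,0.075,0,0,0,0,0,0.075,0,0,0,0,0,0.075,0,0,0]'

```text
t: 18.0
eef_pos: [550.1, 58.7, -8.5]
tool_rot: [[0.002, 1.0, 0.0], [1.0, -0.002, 0.0], [0.0, 0.0, -1.0]]
force: [1.1, 0.5, 0.1]
opening: 43.5
grip_force: 0.0
```

>>> drive_tool --deltas '[0,-0.001,0.003,0,0,0,0,-0.001,0.006,0,0,0,0,-0.001,0.009,0,0,0,0,-0.001,0.011,0,0,0,0,-0.001,0.011,0,0,0]'

```text
t: 18.42
eef_pos: [549.5, 58.7, -13.2]
tool_rot: [[0.002, 1.0, -0.0], [1.0, -0.002, 0.0], [0.0, -0.0, -1.0]]
force: [-0.2, -0.1, -0.1]
opening: 43.7
grip_force: 0.0
```

>>> drive_tool --deltas '[0,0,0,0,0,0,0,0,0,0,0,0,0,0,0,0,0,0,0,0,0,0,0,0,0,0,0,0,0,0,0,0,0,0,0,0,0,0,0,0,0,0]' --claw 1 --newtons 18

```text
t: 19.0
eef_pos: [550.1, 58.7, -12.1]
tool_rot: [[0.003, 1.0, 0.001], [1.0, -0.003, 0.001], [0.001, 0.001, -1.0]]
force: [-2.5, 0.7, 9.5]
opening: 5.1
grip_force: 11.0
```

>>> drive_tool --deltas '[0,0,0,0,0,0,0,0,0,0,0,0,0,0,0,0,0,0,0,0,0,0,0,0,0,0,0,0,0,0,0,0,0,0,0,0]' --claw 0

```text
t: 19.5
eef_pos: [548.9, 58.7, -13.5]
tool_rot: [[0.002, 1.0, -0.001], [1.0, -0.002, -0.0], [-0.0, -0.001, -1.0]]
force: [-0.7, -0.0, 0.6]
opening: 37.5
grip_force: 0.0
```

>>> drive_tool --deltas '[0,0,0.003,0,0,0,0,0,0.006,0,0,0,0,0,0.009,0,0,0,0,0,0.011,0,0,0,0,0,0.011,0,0,0]'

```text
t: 19.92
eef_pos: [549.3, 58.7, -17.7]
tool_rot: [[0.002, 1.0, -0.001], [1.0, -0.002, -0.0], [-0.0, -0.001, -1.0]]
force: [-0.2, -0.1, 0.3]
opening: 43.3
grip_force: 0.0
```

```bash
python3 - <<'E'
from h import *
st();s=snap('side'); C=cloud(s); P=C[(abs(C[...,0]-550)<8)&(abs(C[...,1]-58)<25)&(C[...,2]>4)&(C[...,2]<26)]; print(len(P),P.mean(0),P.min(0),P.max(0))
P=C[(abs(C[...,0]-550)<50)&(abs(C[...,0]-550)>18)&(abs(C[...,1]-58)<25)&(C[...,2]>2)&(C[...,2]<26)]; print(len(P),P.mean(0),P.min(0),P.max(0))
cv2.imwrite('pics/c7.png',cv2.resize(s['img'][220:310,216:336],(800,600),interpolation=2))
E
```

```text
19.9167 [549.3  58.7 -17.7] [[0.002, 1.0, -0.001], [1.0, -0.002, -0.0], [-0.0, -0.001, -1.0]] F [-0.2 -0.1  0.3] 43.27116574121442 0.0 [-0.42  0.58  0.31  2.01 -0.3   0.6   0.09]
82 [550.03742565  56.88037594  12.11403099] [542.9094325   51.091583     4.37742705] [557.98740469  65.43057667  25.09618983]
178 [550.26486136  52.51067898  10.3934957 ] [500.04322093  33.19530382   2.00860998] [599.17048417  81.861994    25.7717323 ]
```

View pics/c7.png

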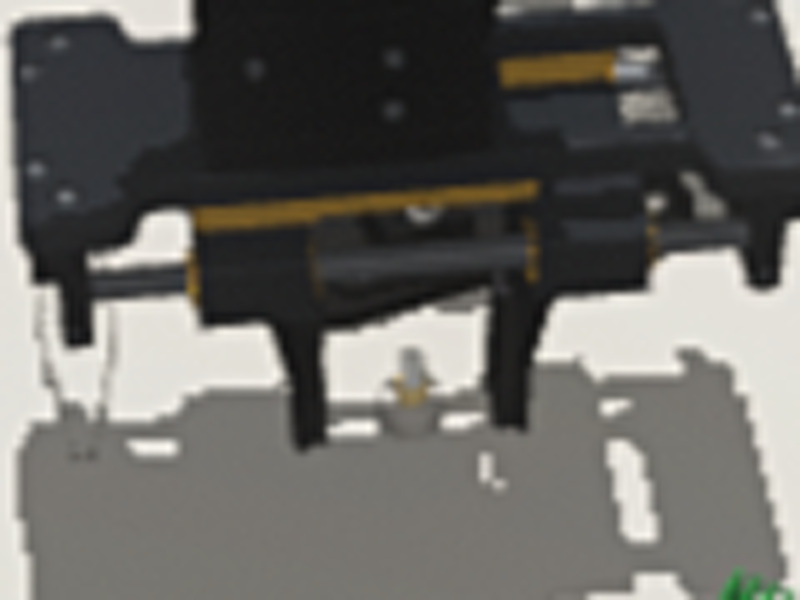

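>>> drive_tool --deltas '[0,0,0,0,0,0,0,0,0,0,0,0,0,0,0,0,0,0,0,0,0,0,0,0,0,0,0,0,0,0,0,0,0,0,0,0,0,0,0,0,0,0]' --claw 1 --newtons 18

```text
t: 20.55
eef_pos: [549.7, 58.7, -17.3]
tool_rot: [[0.002, 1.0, 0.0], [1.0, -0.002, 0.0], [0.0, 0.0, -1.0]]
force: [0.6, -0.1, 0.2]
opening: 16.8
grip_force: 1.8
```

>>> drive_tool --deltas '[0,0,-0.02,0,0,0,0,0,-0.06,0,0,0,0,0,-0.12,0,0,0,0,0,-0.2,0,0,0,0,0,-0.28,0,0,0,0,0,-0.36,0,0,0,0,0,-0.38,0,0,0,0,0,-0.38,0,0,0]'

```text
t: 21.22
eef_pos: [551.6, 58.9, 137.9]
tool_rot: [[0.003, 1.0, 0.006], [1.0, -0.003, 0.002], [0.002, 0.006, -1.0]]
force: [-0.1, -0.3, -0.8]
opening: 15.4
grip_force: 18.0
```

```bash
python3 - <<'E'
from h import *
s0=st(); s=snap('side','side8.png'); C=cloud(s); e=np.array(s0['eef_pos'])
D=C-e
q=(abs(D[...,0])<110)&(abs(D[...,1])<60)&(D[...,2]>5)&(D[...,2]<140); P=D[q]
for lo in range(5,130,5):
    Q=P[(P[:,2]>=lo)&(P[:,2]<lo+5)]
    if len(Q): print(lo,len(Q),np.round([Q[:,0].min(),Q[:,0].max(),Q[:,1].min(),Q[:,1].max()]))
p=d2w(-18,-5); go(*p,100,67.5)
E
```

```text
21.2167 [551.6  58.9 137.9] [[0.003, 1.0, 0.006], [1.0, -0.003, 0.002], [0.002, 0.006, -1.0]] F [-0.1 -0.3 -0.8] 15.401497456021447 17.99968332052231 [-0.51  0.35  0.41  1.92 -0.18  0.9  -0.01]
15 8 [-7.  6. -6. -4.]
20 43 [-17.  16. -12.   9.]
25 80 [-17.  16. -13.   8.]
30 56 [-17.  16. -13.   9.]
35 46 [-17.  16. -12.  10.]
40 45 [-16.  16. -11.   8.]
45 44 [-18.  17. -13.  10.]
50 41 [-19.  18. -12.   2.]
55 37 [-19.  19. -13.  10.]
60 57 [-22.  20. -12.   9.]
65 57 [-22.  21. -12.   9.]
70 81 [-23.  21. -13.  11.]
75 21 [-22.  23. -13.   2.]
80 7 [ 12.  14. -12.   9.]
85 4 [ 12.  12. -11.  11.]
90 28 [-87.  84. -37.  11.]
95 131 [-87.  86. -40.   5.]
100 224 [-86.  85. -40.  -1.]
105 544 [-88.  85. -40.  31.]
110 279 [-92.  86. -40.  30.]
115 440 [-94.  91. -40.  21.]
120 247 [-96.  92. -39.  22.]
125 497 [-95.  92. -39.  23.]
shares [ 0.6364 -0.0758  0.0896] norm 259 yaw -0.1 tilt [0.0021 0.001 ] turn share -2.254
```

>>> drive_tool --deltas '[0.1,0,0,0,0,0,0.2,0,0,0,0,0,0.3,0,0,0,0,0,0.4,0,0,0,0,0,0.5,-0.01,0,0,0,0,0.6,-0.01,0,0,0,0,0.66,-0.015,0,0,0,0,0.66,-0.015,0,0,0,0]'

```text
t: 21.93
eef_pos: [540.4, 330.5, 131.5]
tool_rot: [[-0.008, 1.0, -0.005], [1.0, 0.008, 0.001], [0.001, -0.005, -1.0]]
force: [-0.2, -0.0, 0.1]
opening: 15.3
grip_force: 18.0
```

>>> drive_tool --deltas '[0,0,0,0,0,-0.2,0,0,0,0,0,-0.4,0,0,0,0,0,-0.6,0,0,0,0,0,-0.8,0,0,0,0,0,-1,0,0,0,0,0,-1]'

```text
t: 22.43
eef_pos: [543.1, 321.2, 132.3]
tool_rot: [[-0.499, 0.867, -0.004], [0.867, 0.499, -0.002], [-0.0, -0.004, -1.0]]
force: [-0.9, -0.9, -0.9]
opening: 15.5
grip_force: 18.0
```

>>> drive_tool --deltas '[0,0,0,0,0,-0.2,0,0,0,0,0,-0.4,0,0,0,0,0,-0.6,0,0,0,0,0,-0.8,0,0,0,0,0,-1,0,0,0,0,0,-1]'

```text
t: 22.93
eef_pos: [543.5, 321.6, 133.1]
tool_rot: [[-0.864, 0.503, -0.003], [0.503, 0.864, -0.001], [0.002, -0.002, -1.0]]
force: [0.3, -0.7, -0.5]
opening: 15.7
grip_force: 18.0
```

>>> drive_tool --deltas '[0,0,0,0,0,-0.15,0,0,0,0,0,-0.25,0,0,0,0,0,-0.25,0,0,0,0,0,-0.25,0,0,0,0,0,-0.25]'

```text
t: 23.35
eef_pos: [544.0, 322.4, 134.1]
tool_rot: [[-0.922, 0.388, -0.001], [0.388, 0.922, -0.001], [0.001, -0.001, -1.0]]
force: [-0.3, -0.8, -0.7]
opening: 15.5
grip_force: 18.0
```

```bash
python3 - <<'E'
from h import *
st(); p=d2w(0,-25); go(*p,-3.5,67.5)
s=snap('side'); C=cloud(s); L=w2d(C); z=C[...,2]
q=(abs(L[...,0])<20)&(abs(L[...,1]+25)<20)&(z>100)&(z<150); g=s['img'].astype(int); 
br=q&(g.mean(-1)>90); print('held',br.sum(), C[br].min(0) if br.any() else 0, C[br].max(0) if br.any() else 0, z[q].min())
print('sink'); parts(s)
E
```

```text
23.35 [544.  322.4 134.1] [[-0.922, 0.388, -0.001], [0.388, 0.922, -0.001], [0.001, -0.001, -1.0]] F [-0.3 -0.8 -0.7] 15.522614326159019 17.999732494354248 [-0.65  0.46  0.06  1.71 -0.03  0.97  0.6 ]
shares [-0.004   0.0023  0.3439] norm 138 yaw 67.2 tilt [-0.0008 -0.0005] turn share -0.011Traceback (most recent call last):
  File "<stdin>", line 5, in <module>
    return umr_minimum(a, axis, None, out, keepdims, initial, where)
ValueError: zero-size array to reduction operation minimum which has no identity
```

>>> drive_tool --deltas '[-0.004,0.002,0.06,0,0,0,-0.004,0.002,0.12,0,0,0,-0.004,0.002,0.18,0,0,0,-0.004,0.002,0.22,0,0,0,-0.004,0.002,0.26,0,0,0,-0.004,0.002,0.29,0,0,0,-0.004,0.002,0.3,0,0,0,-0.004,0.002,0.3,0,0,0]'

```text
t: 24.07
eef_pos: [545.4, 322.5, 13.6]
tool_rot: [[-0.923, 0.385, -0.002], [0.385, 0.923, -0.001], [0.001, -0.002, -1.0]]
force: [0.7, 0.1, -0.4]
opening: 15.5
grip_force: 18.0
```

>>> drive_tool --deltas '[0,0,0.01,0,0,0,0,0,0.02,0,0,0,0,0,0.03,0,0,0,0,0,0.038,0,0,0,0,0,0.042,0,0,0,0,0,0.044,0,0,0,0,0,0.044,0,0,0,0,0,0.044,0,0,0]'

```text
t: 24.73
eef_pos: [546.1, 322.9, -2.9]
tool_rot: [[-0.923, 0.385, 0.0], [0.385, 0.923, 0.0], [-0.0, 0.0, -1.0]]
force: [0.3, -0.7, -0.4]
opening: 15.8
grip_force: 18.0
```

>>> drive_tool --deltas '[0,0,0.003,0,0,0,0,0,0.005,0,0,0,0,0,0.005,0,0,0]'

```text
t: 24.98
eef_pos: [545.9, 322.8, -5.1]
tool_rot: [[-0.923, 0.385, -0.0], [0.385, 0.923, -0.0], [0.0, -0.0, -1.0]]
force: [-0.3, -0.5, 0.3]
opening: 15.4
grip_force: 18.0
```

>>> drive_tool --deltas '[0,0,0,0,0,0,0,0,0,0,0,0,0,0,0,0,0,0,0,0,0,0,0,0,0,0,-0.04,0,0,0,0,0,-0.12,0,0,0,0,0,-0.2,0,0,0,0,0,-0.3,0,0,0]' --claw 0.35

```text
t: 25.65
eef_pos: [544.7, 322.0, 114.6]
tool_rot: [[-0.923, 0.385, -0.003], [0.385, 0.923, -0.002], [0.002, -0.003, -1.0]]
force: [-0.6, 0.2, 0.5]
opening: 28.1
grip_force: 0.0
```

>>> drive_tool --deltas '[0,0,-0.05,0,0,0,-0.1,0,-0.05,0,0,0,-0.1,-0.2,-0.05,0,0,0,-0.2,-0.4,-0.05,0,0,0,-0.3,-0.6,-0.05,0,0,0,-0.4,-0.7,-0.05,0,0,0,-0.4,-0.7,-0.05,0,0,0,-0.4,-0.7,-0.05,0,0,0]' --claw 0

```text
t: 26.32
eef_pos: [578.7, 59.7, 135.3]
tool_rot: [[-0.923, 0.385, 0.0], [0.385, 0.923, 0.0], [-0.0, 0.0, -1.0]]
force: [0.1, 1.1, -0.1]
opening: 43.4
grip_force: 0.0
```

```bash
python3 - <<'E'
from h import *
st()
for n in('top','side'):
    s=snap(n,n+'9.png'); C=cloud(s); L=w2d(C); z=C[...,2]
    q=(abs(L[...,0])<40)&(abs(L[...,1])<44)&(z>17)&(z<42)&(L[...,0]>-35); print(n,q.sum(),L[q].mean(0) if q.any() else 0, z[q].max() if q.any() else 0)
    parts(s)
go(555,-57.8,100,40)
A=cv2.imread('pics/top9.png'); B=cv2.imread('pics/side9.png')
cv2.imwrite('pics/c9.png',np.hstack([cv2.resize(A[160:310,140:290],(400,400)),cv2.resize(B[130:230,200:300],(400,400))]))
E
```

```text
26.3167 [578.7  59.7 135.3] [[-0.923, 0.385, 0.0], [0.385, 0.923, 0.0], [-0.0, 0.0, -1.0]] F [ 0.1  1.1 -0.1] 43.3825350100743 0.0 [-0.27  0.38  0.12  1.84 -0.06  0.92  1.05]
top 69 [ -0.40462381 -12.49485735] 39.13412562123335
part [793.3 372.7] [13. 40.] 0.2 z95 19 [113. 194. 220.]
part [784.2  51.5] [35. 12.] 29.9 z95 10 [196. 133.  88.]
part [790.4   2. ] [17. 14.] 1.4 z95 9 [196. 132.  85.]
part [ 786.9 -149.1] [35. 43.] 18.4 z95 11 [187. 126.  83.]
part [ 792.9 -242.2] [29. 12.] 89.3 z95 11 [170. 117.  79.]
part [ 709.1 -149.8] [25. 15.] 60.7 z95 16 [151. 153. 150.]
part [ 638.6 -443.2] [44. 13.] 0.4 z95 38 [96. 74. 64.]
part [483.1 281.4] [  5. 289.] 67.8 z95 39 [77. 78. 76.]
part [ 473.8 -181.6] [52. 51.] 64.7 z95 18 [89. 94. 95.]
part [ 430.6 -411.7] [77. 37.] 43.6 z95 17 [ 86. 105. 143.]
part [ 361.5 -302.3] [ 6. 29.] 53.3 z95 9 [80. 82. 82.]
side 9 [30.47136516 -4.47932761] 41.99840639238812
part [792.9 379.9] [20. 13.] 85.0 z95 17 [108. 187. 217.]
part [466.4 153.5] [54. 15.] 87.7 z95 12 [160. 167. 170.]
part [792.7  48.7] [23. 10.] 82.5 z95 7 [184. 119.  73.]
part [625.3 -35.5] [28. 30.] 55.0 z95 22 [ 60. 105.  52.]
part [554.3 -57.9] [30. 27.] 42.3 z95 21 [119. 123. 124.]
shares [-0.0516 -0.2745  0.09  ] norm 117 yaw 66.6 tilt [ 0.001 -0.005] turn share 0.887
```

View pics/c9.png

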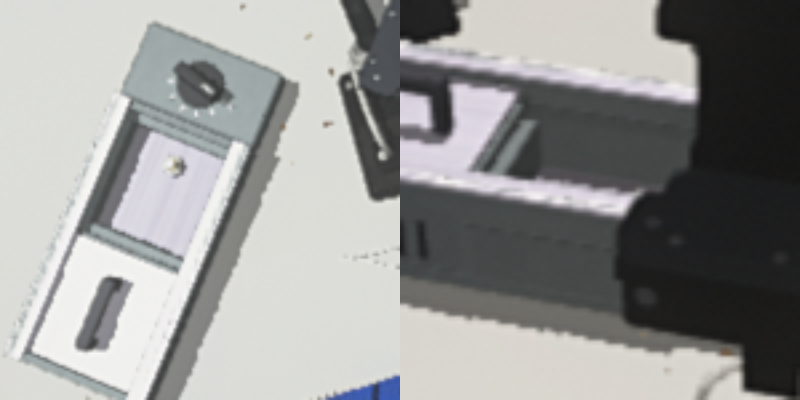

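>>> drive_tool --deltas '[-0.02,-0.1,0.02,0,0,0.2,-0.04,-0.2,0.05,0,0,0.4,-0.052,-0.275,0.08,0,0,0.6,-0.052,-0.275,0.08,0,0,0.82,-0.052,-0.275,0.08,0,0,0.82,-0.052,-0.275,0.08,0,0,0.82,-0.052,-0.275,0.08,0,0,0.82]' --claw -0.1

```text
t: 27.0
eef_pos: [556.5, -46.1, 103.4]
tool_rot: [[-0.683, 0.731, 0.001], [0.731, 0.683, 0.001], [-0.0, 0.001, -1.0]]
force: [-0.1, 0.6, 0.3]
opening: 47.8
grip_force: 0.0
```

```bash
python3 - <<'E'
from h import *
st(); s=snap('side'); parts(s); go(555,-57.8,-16,42)
E
```

```text
27.0 [556.5 -46.1 103.4] [[-0.683, 0.731, 0.001], [0.731, 0.683, 0.001], [-0.0, 0.001, -1.0]] F [-0.1  0.6  0.3] 47.84798923423066 0.0 [-0.18  0.39  0.24  1.93 -0.12  0.84  0.88]
part [793.3 378.8] [22. 11.] 77.1 z95 17 [112. 198. 228.]
part [632.  129.1] [31. 13.] 73.0 z95 9 [44. 45. 46.]
part [795.1  94.1] [ 9. 25.] 36.2 z95 7 [198. 130.  82.]
part [625.6 -35.3] [29. 29.] 56.5 z95 21 [ 67. 113.  60.]
part [555.  -58.1] [30. 26.] 42.4 z95 21 [138. 142. 143.]
shares [-0.0189 -0.0232  0.2984] norm 120 yaw 43.0 tilt [0.001  0.0009] turn share 0.035
```

>>> drive_tool --deltas '[0,0,0.05,0,0,0,0,0,0.1,0,0,0,0,0,0.14,0,0,0,0,0,0.14,0,0,0,0,0,0.14,0,0,0]'

```text
t: 27.47
eef_pos: [555.7, -46.8, 46.8]
tool_rot: [[-0.681, 0.732, -0.001], [0.732, 0.681, 0.0], [0.001, -0.001, -1.0]]
force: [0.8, -0.3, 0.1]
opening: 47.9
grip_force: 0.0
```

```bash
python3 - <<'E'
from h import *
st(); go(555,-57.9,-16,42)
E
```

```text
27.4667 [555.7 -46.8  46.8] [[-0.681, 0.732, -0.001], [0.732, 0.681, 0.0], [0.001, -0.001, -1.0]] F [ 0.8 -0.3  0.1] 47.93158402285953 0.0 [-0.16  0.47  0.22  1.97 -0.15  0.72  0.9 ]
shares [-0.0192 -0.02    0.1569] norm 64 yaw 42.9 tilt [-0.0011  0.0004] turn share 0.03
```

>>> drive_tool --deltas '[-0.019,-0.02,0,0,0,0.03,-0.019,-0.02,0,0,0,0.03,-0.019,-0.02,0.04,0,0,0.03,-0.019,-0.02,0.08,0,0,0.03,-0.019,-0.02,0.11,0,0,0.03,-0.019,-0.02,0.13,0,0,0.03,-0.019,-0.02,0.145,0,0,0.03,-0.019,-0.02,0.155,0,0,0.03]'

```text
t: 28.13
eef_pos: [555.1, -59.1, -15.3]
tool_rot: [[-0.667, 0.745, -0.0], [0.745, 0.667, 0.0], [0.0, -0.0, -1.0]]
force: [0.6, 0.3, 0.0]
opening: 47.6
grip_force: 0.0
```

```bash
python3 - <<'E'
from h import *
st(); s=snap('side'); parts(s); go(555,-57.9,-16,42)
E
```

```text
28.1333 [555.1 -59.1 -15.3] [[-0.667, 0.745, -0.0], [0.745, 0.667, 0.0], [0.0, -0.0, -1.0]] F [0.6 0.3 0. ] 47.63942124537964 0.0 [-0.12  0.57  0.2   1.99 -0.19  0.6   0.93]
part [495.4 365.8] [52. 19.] 67.4 z95 39 [81. 79. 78.]
part [793.1 380.4] [19. 13.] 90.0 z95 16 [124. 210. 236.]
part [460.7 142.9] [75.  4.] 79.7 z95 12 [198. 206. 209.]
part [525.4 139.8] [22. 32.] 2.0 z95 14 [61. 63. 64.]
part [781.  103.5] [36. 27.] 25.1 z95 7 [209. 142.  95.]
part [793.5  72.8] [23. 12.] 87.7 z95 7 [209. 138.  86.]
part [625.7 -34.9] [28. 29.] 56.6 z95 21 [57. 96. 51.]
part [557.5 -62.5] [70. 17.] 39.9 z95 35 [69. 71. 71.]
shares [0.0017 0.0023 0.0005] norm 1 yaw 41.9 tilt [-0.0009  0.    ] turn share -0.005
```

>>> drive_tool --deltas '[0,0,0,0,0,0,0,0,0,0,0,0,0,0,0,0,0,0,0,0,0,0,0,0,0,0,0,0,0,0,0,0,0,0,0,0,0,0,0,0,0,0]' --claw 1 --newtons 18

```text
t: 28.77
eef_pos: [555.5, -58.9, -14.5]
tool_rot: [[-0.667, 0.745, 0.001], [0.745, 0.667, 0.0], [-0.001, 0.001, -1.0]]
force: [-1.0, 0.1, 3.4]
opening: 28.7
grip_force: 18.0
```

>>> drive_tool --deltas '[0,0,-0.02,0,0,0,0,0,-0.06,0,0,0,0,0,-0.12,0,0,0,0,0,-0.2,0,0,0,0,0,-0.28,0,0,0,0,0,-0.36,0,0,0,0,0,-0.38,0,0,0,0,0,-0.38,0,0,0]'

```text
t: 29.43
eef_pos: [556.9, -59.1, 140.1]
tool_rot: [[-0.667, 0.745, 0.006], [0.745, 0.667, 0.0], [-0.004, 0.005, -1.0]]
force: [-1.0, -0.2, -0.4]
opening: 28.8
grip_force: 18.0
```

>>> drive_tool --deltas '[0,0,0,0,0,0,0,0,0,0,0,0,0,0,0,0,0,0]'

```text
t: 29.68
eef_pos: [553.7, -58.8, 135.1]
tool_rot: [[-0.667, 0.745, -0.004], [0.745, 0.667, 0.0], [0.003, -0.003, -1.0]]
force: [0.6, 0.6, -0.2]
opening: 28.5
grip_force: 18.0
```

```bash
python3 - <<'E'
from h import *
st(); s=snap('side'); parts(s); p=d2w(0,18); print(p); go(*p,130,67.5)
E
```

```text
29.6833 [553.7 -58.8 135.1] [[-0.667, 0.745, -0.004], [0.745, 0.667, 0.0], [0.003, -0.003, -1.0]] F [ 0.6  0.6 -0.2] 28.520857956996092 17.958393394947052 [-0.18  0.35  0.26  1.9  -0.11  0.91  0.87]
part [498.9 375.1] [66. 33.] 26.3 z95 39 [77. 76. 75.]
part [792.9 379.1] [23. 12.] 84.6 z95 16 [109. 196. 227.]
part [629.4 131.8] [41. 22.] 65.3 z95 38 [68. 71. 73.]
part [784.4  50.9] [22. 12.] 71.4 z95 7 [195. 128.  78.]
part [625.8 -35.1] [27. 29.] 55.6 z95 21 [ 68. 114.  61.]
[505.97016841 338.98830178]
shares [0.8204 0.5747 0.0135] norm 401 yaw 41.9 tilt [-0.0036 -0.    ] turn share -0.854
```

>>> drive_tool --deltas '[0.08,0.05,0,0,0,0,0.16,0.11,0,0,0,0,0.24,0.17,0,0,0,0,0.32,0.23,0,0,0,0,0.4,0.28,0,0,0,0,0.48,0.34,0,0,0,0,0.55,0.385,0,0,0,0,0.6,0.42,0,0,0,0]'

```text
t: 30.4
eef_pos: [518.1, 235.7, 135.7]
tool_rot: [[-0.67, 0.742, -0.002], [0.742, 0.67, 0.0], [0.002, -0.002, -1.0]]
force: [0.1, -0.3, 0.3]
opening: 28.7
grip_force: 18.0
```

>>> drive_tool --deltas '[0.06,0.05,0,0,0,-0.15,0.12,0.09,0,0,0,-0.3,0.17,0.12,0,0,0,-0.45,0.2,0.14,0,0,0,-0.6,0.22,0.155,0,0,0,-0.75,0.22,0.155,0,0,0,-0.85,0.22,0.155,0,0,0,-0.85,0.22,0.155,0,0,0,-0.85]'

```text
t: 31.07
eef_pos: [507.1, 338.2, 135.8]
tool_rot: [[-0.922, 0.386, -0.002], [0.386, 0.922, -0.001], [0.001, -0.002, -1.0]]
force: [0.3, 0.2, -0.7]
opening: 28.8
grip_force: 18.0
```

>>> drive_tool --deltas '[0,0,0,0,0,0,0,0,0,0,0,0,0,0,0,0,0,0]'

```text
t: 31.32
eef_pos: [507.6, 338.3, 136.9]
tool_rot: [[-0.922, 0.386, -0.0], [0.386, 0.922, -0.0], [0.0, -0.0, -1.0]]
force: [0.1, 0.2, -0.8]
opening: 28.8
grip_force: 18.0
```

```bash
python3 - <<'E'
from h import *
st(); p=d2w(0,18); go(*p,0,67.5)
E
```

```text
31.3167 [507.6 338.3 136.9] [[-0.922, 0.386, -0.0], [0.386, 0.922, -0.0], [0.0, -0.0, -1.0]] F [ 0.1  0.2 -0.8] 28.770649306169908 17.958345115184784 [-0.69  0.42  0.04  1.77 -0.02  0.95  0.53]
shares [4.300e-03 1.000e-04 3.423e-01] norm 137 yaw 67.3 tilt [-0.0001 -0.0002] turn share -0.007
```

>>> drive_tool --deltas '[0.004,0,0.06,0,0,0,0.004,0,0.12,0,0,0,0.004,0,0.18,0,0,0,0.004,0,0.22,0,0,0,0.004,0,0.26,0,0,0,0.004,0,0.29,0,0,0,0.004,0,0.31,0,0,0,0.004,0,0.31,0,0,0]'

```text
t: 31.98
eef_pos: [505.1, 338.7, 11.5]
tool_rot: [[-0.923, 0.385, -0.002], [0.385, 0.923, -0.002], [0.001, -0.002, -1.0]]
force: [-1.1, -0.2, -0.2]
opening: 29.2
grip_force: 18.0
```

>>> drive_tool --deltas '[0,0,0.01,0,0,0,0,0,0.02,0,0,0,0,0,0.027,0,0,0,0,0,0.032,0,0,0,0,0,0.036,0,0,0,0,0,0.038,0,0,0,0,0,0.038,0,0,0]'

```text
t: 32.57
eef_pos: [506.0, 339.5, -2.1]
tool_rot: [[-0.923, 0.385, 0.0], [0.385, 0.923, 0.0], [0.0, 0.0, -1.0]]
force: [0.1, -0.0, 0.5]
opening: 28.8
grip_force: 18.0
```

>>> drive_tool --deltas '[0,0,0.002,0,0,0,0,0,0.002,0,0,0,0,0,0.002,0,0,0,0,0,0.002,0,0,0,0,0,-0.03,0,0,0,0,0,-0.1,0,0,0,0,0,-0.18,0,0,0,0,0,-0.26,0,0,0]' --claw 0.1

```text
t: 33.23
eef_pos: [505.7, 339.2, 103.6]
tool_rot: [[-0.923, 0.385, -0.001], [0.385, 0.923, -0.0], [0.0, -0.001, -1.0]]
force: [0.0, 0.7, -0.6]
opening: 39.0
grip_force: 0.0
```

>>> drive_tool --deltas '[0,0,-0.02,0,0,0,0.05,0,-0.02,0,0,0,0.12,0,-0.02,0,0,0,0.18,0,-0.02,0,0,0,0.225,0,-0.02,0,0,0,0.225,0,-0.02,0,0,0,0.225,0,-0.02,0,0,0]'

```text
t: 33.82
eef_pos: [422.2, 374.7, 110.5]
tool_rot: [[-0.924, 0.383, 0.0], [0.383, 0.924, 0.001], [-0.0, 0.001, -1.0]]
force: [0.7, -0.3, 0.9]
opening: 39.4
grip_force: 0.0
```

```bash
python3 - <<'E'
from h import *
st(); p=d2w(0,109.6); go(*p,46,67.5)
A=snap('top')['img']; B=snap('side')['img']
cv2.imwrite('pics/c10.png',np.hstack([cv2.resize(A[160:310,140:290],(400,400)),cv2.resize(B[130:230,160:260],(400,400))]))
E
```

```text
33.8167 [422.2 374.7 110.5] [[-0.924, 0.383, 0.0], [0.383, 0.924, 0.001], [-0.0, 0.001, -1.0]] F [ 0.7 -0.3  0.9] 39.42942114433296 0.0 [-0.81  0.39  0.01  1.9  -0.01  0.86  0.38]
shares [ 0.0014 -0.0025  0.1612] norm 65 yaw 67.5 tilt [0.0005 0.0006] turn share -0.0
```

View pics/c10.png

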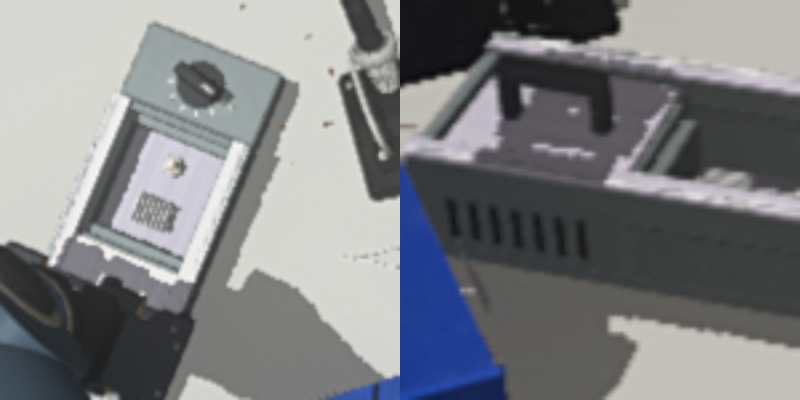

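>>> drive_tool --deltas '[0.001,-0.002,0.06,0,0,0,0.001,-0.002,0.1,0,0,0,0.001,-0.002,0.13,0,0,0,0.001,-0.002,0.15,0,0,0,0.001,-0.002,0.161,0,0,0,0.001,-0.002,0.161,0,0,0,0.001,-0.002,0.161,0,0,0]'

```text
t: 34.5
eef_pos: [422.8, 373.6, 45.7]
tool_rot: [[-0.923, 0.385, 0.0], [0.385, 0.923, 0.0], [-0.0, 0.001, -1.0]]
force: [0.0, 0.3, -0.3]
opening: 39.3
grip_force: 0.0
```

>>> drive_tool --deltas '[0,0,0,0,0,0,0,0,0,0,0,0,0,0,0,0,0,0,0,0,0,0,0,0,0,0,0,0,0,0,0,0,0,0,0,0,0,0,0,0,0,0]' --claw 1 --newtons 35

```text
t: 35.08
eef_pos: [422.3, 373.7, 45.7]
tool_rot: [[-0.923, 0.385, 0.0], [0.385, 0.923, 0.0], [-0.0, 0.0, -1.0]]
force: [-0.4, -1.1, 1.3]
opening: 11.5
grip_force: 35.0
```

>>> drive_tool --deltas '[0,0,-0.003,0,0,0,0,0,-0.006,0,0,0,0,0,-0.009,0,0,0,0,0,-0.009,0,0,0,0,0,-0.009,0,0,0]'

```text
t: 35.5
eef_pos: [422.2, 373.3, 49.0]
tool_rot: [[-0.923, 0.385, -0.0], [0.385, 0.923, -0.0], [0.0, -0.0, -1.0]]
force: [0.8, -1.3, -2.1]
opening: 11.7
grip_force: 35.0
```

```bash
python3 - <<'E'
from h import *
s=st(); print(w2d(s['eef_pos'])); go(*d2w(0,0),s['eef_pos'][2],67.5)
s=snap('side'); C=cloud(s); L=w2d(C); z=C[...,2]
bar=(z>60)&(z<100)&(abs(L[...,0])<8)&(L[...,1]>60)&(L[...,1]<150); P=np.c_[L[bar],z[bar]]
print(bar.sum(),P.min(0),P.max(0))
E
```

```text
35.5 [422.2 373.3  49. ] [[-0.923, 0.385, -0.0], [0.385, 0.923, -0.0], [0.0, -0.0, -1.0]] F [ 0.8 -1.3 -2.1] 11.702756311632978 34.99923611059785 [-0.81  0.47  0.01  1.94 -0.01  0.73  0.38]
[ -0.34340241 108.56009959]
shares [-0.2714  0.0015 -0.    ] norm 109 yaw 67.4 tilt [-0.0002 -0.0002] turn share -0.005
291 [-7.93796033 60.43556631 60.0529811 ] [  7.87215363 148.09612062  99.74565996]
```

>>> drive_tool --deltas '[-0.02,0,0,0,0,0,-0.05,0,0,0,0,0,-0.08,0,0,0,0,0,-0.11,0,0,0,0,0,-0.14,0,0,0,0,0,-0.17,0,0,0,0,0,-0.2,0,0,0,0,0,-0.22,0,0,0,0,0]'

```text
t: 36.22
eef_pos: [505.6, 338.3, 49.0]
tool_rot: [[-0.922, 0.387, 0.001], [0.387, 0.922, -0.0], [-0.001, 0.0, -1.0]]
force: [0.1, 0.7, -1.8]
opening: 11.4
grip_force: 35.0
```

>>> drive_tool --deltas '[-0.015,0,0,0,0,0,-0.03,0,0,0,0,0,-0.04,0,0,0,0,0,-0.05,0,0,0,0,0,-0.053,0,0,0,0,0,-0.053,0,0,0,0,0,-0.053,0,0,0,0,0]'

```text
t: 36.8
eef_pos: [522.6, 331.7, 49.0]
tool_rot: [[-0.923, 0.384, -0.0], [0.384, 0.923, 0.0], [0.0, -0.0, -1.0]]
force: [0.0, 0.1, -2.8]
opening: 11.6
grip_force: 35.0
```

```bash
python3 - <<'E'
from h import *
s=st(); print(w2d(s['eef_pos']))
for n in ('side','top'):
    s=snap(n,n+'11.png'); C=cloud(s); L=w2d(C); z=C[...,2]
    # plate/bar extents: points along bar side
    bar=(z>84)&(z<100)&(abs(L[...,0])<12)&(abs(L[...,1])<45); 
    if bar.any(): print(n,bar.sum(),np.percentile(L[bar][:,1],[0,2,98,100]),np.percentile(z[bar],[5,50,95]))
    pl=(z>55)&(z<66)&(abs(L[...,0])<40)&(abs(L[...,1])<75)
    if pl.any(): print('plate',pl.sum(),np.percentile(L[pl][:,1],[0,1,99,100]),np.median(z[pl]))
E
```

```text
36.8 [522.6 331.7  49. ] [[-0.923, 0.384, -0.0], [0.384, 0.923, 0.0], [0.0, -0.0, -1.0]] F [ 0.   0.1 -2.8] 11.643872881068493 34.99844066798687 [-0.65  0.54  0.02  1.81 -0.02  0.79  0.56]
[-0.34275723 -0.14996945]
side 78 [-29.86545539 -29.48282446   9.50811426  30.76012417] [85.15124764 92.55110081 96.39332956]
plate 876 [-62.52034013 -61.89259417  53.2946415   74.04588681] 60.991630288259216
plate 276 [-74.09311976 -67.29417524 -35.51220858 -34.83020081] 59.97358337697381
```

>>> drive_tool --deltas '[-0.001,0,0.004,0,0,0,-0.001,0,0.008,0,0,0,-0.001,0,0.012,0,0,0,-0.001,0,0.016,0,0,0,-0.001,0,0.02,0,0,0,-0.001,0,0.024,0,0,0,-0.001,0,0.027,0,0,0,-0.001,0,0.028,0,0,0]'

```text
t: 37.57
eef_pos: [523.3, 331.3, 37.7]
tool_rot: [[-0.923, 0.385, -0.0], [0.385, 0.923, -0.0], [0.0, -0.0, -1.0]]
force: [-1.2, -1.3, 0.5]
opening: 11.3
grip_force: 35.0
```

>>> drive_tool --deltas '[0,0,0,0,0,0,0,0,0.001,0,0,0]'

```text
t: 37.73
eef_pos: [523.4, 331.4, 37.7]
tool_rot: [[-0.923, 0.385, 0.0], [0.385, 0.923, 0.0], [-0.0, 0.0, -1.0]]
force: [-1.3, -0.8, 2.6]
opening: 11.7
grip_force: 35.0
```

>>> drive_tool --deltas '[0,0,0,0,0,0,0,0,0,0,0,0,0,0,0,0,0,0,0,0,0,0,0,0,0,0,-0.05,0,0,0,0,0,-0.12,0,0,0,0,0,-0.18,0,0,0,0,0,-0.18,0,0,0]' --claw 0

```text
t: 38.4
eef_pos: [526.6, 333.4, 114.8]
tool_rot: [[-0.923, 0.385, 0.008], [0.385, 0.923, 0.006], [-0.005, 0.008, -1.0]]
force: [0.8, 0.1, 1.2]
opening: 42.8
grip_force: 0.0
```

>>> drive_tool --deltas '[-0.08,0,0,0,0,0,-0.16,0,0,0,0,0,-0.237,0,0,0,0,0,-0.237,0,0,0,0,0,-0.237,0,0,0,0,0]'

```text
t: 38.82
eef_pos: [612.4, 292.7, 108.7]
tool_rot: [[-0.921, 0.388, 0.0], [0.388, 0.921, -0.001], [-0.001, -0.001, -1.0]]
force: [-0.1, 0.3, 0.9]
opening: 43.3
grip_force: 0.0
```

>>> drive_tool --deltas '[0,0,0,0,0,-1,0,0,0,0,0,-1,0,0,0,0,0,-1,0,0,0,0,0,-1,0,0,0,0,0,-1]'

```text
t: 39.23
eef_pos: [609.4, 295.9, 109.1]
tool_rot: [[-0.991, -0.133, -0.001], [-0.133, 0.991, 0.001], [0.001, 0.001, -1.0]]
force: [0.1, 0.1, -0.0]
opening: 43.6
grip_force: 0.0
```

>>> drive_tool --deltas '[0,0,0,0,0,-1,0,0,0,0,0,-1,0,0,0,0,0,-1,0,0,0,0,0,-1,0,0,0,0,0,-1]'

```text
t: 39.65
eef_pos: [609.9, 295.5, 109.2]
tool_rot: [[-0.794, -0.609, -0.001], [-0.609, 0.794, 0.001], [0.0, 0.001, -1.0]]
force: [0.0, 0.3, 0.1]
opening: 43.4
grip_force: 0.0
```

>>> drive_tool --deltas '[0,0,0,0,0,-0.5,0,0,0,0,0,-0.5,0,0,0,0,0,-0.5,0,0,0,0,0,-0.5,0,0,0,0,0,-0.5]'

```text
t: 40.07
eef_pos: [610.5, 295.1, 109.3]
tool_rot: [[-0.614, -0.79, -0.0], [-0.79, 0.614, 0.0], [0.0, 0.0, -1.0]]
force: [-0.1, 0.6, 1.1]
opening: 43.3
grip_force: 0.0
```

```bash
python3 - <<'E'
from h import *
st(); go(*d2w(0,-95),38,142.5)
s=snap('side'); C=cloud(s); L=w2d(C); z=C[...,2]
bar=(z>78)&(z<96)&(abs(L[...,0])<20)&(abs(L[...,1])<45); print(bar.sum(),cv2.minAreaRect(L[bar].astype(np.float32)),np.median(z[bar]))
pl=(z>44)&(z<62)&(abs(L[...,0])<40)&(abs(L[...,1])<45); print(pl.sum(),np.percentile(z[pl],[5,50,95]))
parts(s)
E
```

```text
40.0667 [610.5 295.1 109.3] [[-0.614, -0.79, -0.0], [-0.79, 0.614, 0.0], [0.0, 0.0, -1.0]] F [-0.1  0.6  1.1] 43.271943832745016 0.0 [-0.33  0.57 -0.27  1.6   0.17  0.99  1.83]
shares [-0.0011  0.0013  0.1784] norm 71 yaw 142.1 tilt [-0.0003  0.0001] turn share -0.012
152 ((-2.467709541320801, 0.4303436279296875), (14.226430892944336, 61.84763717651367), 1.6547811031341553) 82.58581264226984
562 [47.97999294 50.03907596 56.19034209]
part [793.2 380.9] [22. 13.] 88.5 z95 16 [105. 181. 211.]
part [461.  144.6] [76.  4.] 80.1 z95 12 [167. 174. 178.]
part [790.2  93.5] [65. 20.] 75.8 z95 7 [178. 117.  76.]
part [625.4 -35.5] [28. 30.] 57.7 z95 21 [ 62. 104.  56.]
```

>>> drive_tool --deltas '[-0.001,0.001,0.06,0,0,0,-0.001,0.001,0.1,0,0,0,-0.001,0.001,0.14,0,0,0,-0.001,0.001,0.16,0,0,0,-0.001,0.001,0.173,0,0,0,-0.001,0.001,0.173,0,0,0,-0.001,0.001,0.173,0,0,0]'

```text
t: 40.7
eef_pos: [611.2, 295.8, 40.8]
tool_rot: [[-0.611, -0.792, 0.001], [-0.792, 0.611, 0.0], [-0.001, -0.0, -1.0]]
force: [0.3, 0.7, -0.2]
opening: 43.9
grip_force: 0.0
```

>>> drive_tool --deltas '[0,0,0,0,0,0,0,0,0,0,0,0,0,0,0,0,0,0,0,0,0,0,0,0,0,0,0,0,0,0,0,0,0,0,0,0,0,0,0,0,0,0]' --claw 1 --newtons 25

```text
t: 41.28
eef_pos: [610.8, 295.5, 40.5]
tool_rot: [[-0.611, -0.792, 0.0], [-0.792, 0.611, 0.0], [-0.0, 0.0, -1.0]]
force: [-0.4, -0.3, 0.3]
opening: 11.7
grip_force: 25.0
```

>>> drive_tool --deltas '[0,0,0,0,0,0.2,0,0,0,0,0,0.4,0,0,0,0,0,0.6,0,0,0,0,0,0.8,0,0,0,0,0,1,0,0,0,0,0,1,0,0,0,0,0,1]'

```text
t: 41.87
eef_pos: [610.8, 295.4, 40.4]
tool_rot: [[-0.924, -0.383, 0.0], [-0.383, 0.924, -0.0], [-0.0, -0.0, -1.0]]
force: [-0.8, -0.5, 1.6]
opening: 11.6
grip_force: 25.0
```

>>> drive_tool --deltas '[0,0,0,0,0,0.2,0,0,0,0,0,0.4,0,0,0,0,0,0.6,0,0,0,0,0,0.8,0,0,0,0,0,1,0,0,0,0,0,1,0,0,0,0,0,1]'

```text
t: 42.45
eef_pos: [610.8, 295.4, 40.4]
tool_rot: [[-0.992, 0.129, 0.0], [0.129, 0.992, -0.0], [-0.0, -0.0, -1.0]]
force: [-0.7, -1.9, 2.9]
opening: 11.6
grip_force: 25.0
```

>>> drive_tool --deltas '[0,0,0,0,0,0.2,0,0,0,0,0,0.4,0,0,0,0,0,0.6,0,0,0,0,0,0.8,0,0,0,0,0,1,0,0,0,0,0,1,0,0,0,0,0,1,0,0,0,0,0,1]'

```text
t: 43.12
eef_pos: [610.8, 295.4, 40.4]
tool_rot: [[-0.794, 0.608, -0.0], [0.608, 0.794, 0.0], [0.0, 0.0, -1.0]]
force: [-1.1, -0.6, 4.4]
opening: 11.7
grip_force: 25.0
```

```bash
python3 -c "
from h import *
st(); go(*d2w(0,-95),38,52.5)"
```

```text
43.1167 [610.8 295.4  40.4] [[-0.794, 0.608, -0.0], [0.608, 0.794, 0.0], [0.0, 0.0, -1.0]] F [-1.1 -0.6  4.4] 11.718307456859636 24.99996453523636 [-0.61  0.63  0.14  1.67 -0.11  0.85  0.5 ]
shares [0.0015 0.0001 0.0061] norm 2 yaw 52.6 tilt [-0.0002  0.0003] turn share 0.002
```

Release, rise well clear and check.

>>> drive_tool --deltas '[0,0,0,0,0,0,0,0,0,0,0,0,0,0,0,0,0,0,0,0,0,0,0,0,0,0,-0.07,0,0,0,0,0,-0.16,0,0,0,0,0,-0.26,0,0,0,0,0,-0.34,0,0,0]' --claw 0

```text
t: 43.78
eef_pos: [611.3, 295.6, 178.7]
tool_rot: [[-0.792, 0.61, 0.001], [0.61, 0.792, 0.001], [-0.001, 0.002, -1.0]]
force: [0.6, 0.6, 1.5]
opening: 43.2
grip_force: 0.0
```

>>> drive_tool --deltas '[-0.1,-0.3,0,0,0,0,-0.1,-0.3,0,0,0,0,-0.1,-0.3,0,0,0,0,-0.1,-0.3,0,0,0,0,-0.1,-0.3,0,0,0,0,-0.1,-0.3,0,0,0,0]'

```text
t: 44.28
eef_pos: [569.4, 176.6, 176.5]
tool_rot: [[-0.792, 0.61, 0.001], [0.61, 0.792, 0.001], [0.0, 0.001, -1.0]]
force: [-0.4, 0.6, 0.3]
opening: 43.4
grip_force: 0.0
```

```bash
python3 - <<'E'
from h import *
st()
for n in('top','side'):
    s=snap(n,n+'12.png'); C=cloud(s); L=w2d(C); z=C[...,2]; g=s['img'].mean(-1)
    db=(z>77)&(z<87)&(abs(L[...,0])<25)&(abs(L[...,1]+95)<25); P=L[db].astype(np.float32)
    if len(P)>20: d=P-P.mean(0); w,V=np.linalg.eigh(d.T@d); print(n,len(P),P.mean(0),'axis',np.degrees(np.arctan2(*V[::-1,1])),'white',(L[db&(g>110)]-P.mean(0)).mean(0))
    bar=(z>78)&(z<96)&(abs(L[...,0])<20)&(abs(L[...,1])<45); print(bar.sum(),cv2.minAreaRect(L[bar].astype(np.float32)) if bar.any() else 0,np.median(z[bar]))
    parts(s)
A=cv2.imread('pics/top12.png'); B=cv2.imread('pics/side12.png')
cv2.imwrite('pics/c12.png',np.hstack([cv2.resize(A,(400,300)),cv2.resize(B,(400,300))]))
E
```

```text
44.2833 [569.4 176.6 176.5] [[-0.792, 0.61, 0.001], [0.61, 0.792, 0.001], [0.0, 0.001, -1.0]] F [-0.4  0.6  0.3] 43.376047909103875 0.0 [-0.52  0.36  0.19  1.77 -0.08  1.02  0.62]
top 73 [  1.2029121 -89.35451  ] axis 73.62725 white [3.18785257 6.99655818]
154 ((0.023265361785888672, 0.8210544586181641), (12.396011352539062, 60.84223937988281), 0.22378680109977722) 82.42045571114579
part [ 796.7 -268.5] [ 9. 53.] 8.5 z95 10 [127.  91.  68.]
part [792.8 372.9] [14. 42.] 0.2 z95 19 [109. 190. 217.]
part [786.   74.7] [26. 49.] 26.2 z95 9 [196. 134.  90.]
part [ 786.1 -143.4] [36. 31.] 23.1 z95 11 [182. 123.  81.]
part [ 792.9 -222.7] [14. 29.] 4.0 z95 10 [185. 125.  82.]
part [ 707.1 -146.9] [26. 15.] 35.0 z95 14 [150. 151. 148.]
part [ 638.5 -442.3] [44. 15.] 0.4 z95 38 [92. 70. 60.]
part [627.1 -36.2] [25. 35.] 55.0 z95 22 [ 74. 111.  65.]
part [454.6 294.6] [  2. 226.] 67.7 z95 38 [70. 71. 69.]
part [ 474.2 -182.2] [52. 50.] 89.9 z95 18 [91. 95. 96.]
part [ 428.6 -410.4] [75. 34.] 40.5 z95 17 [ 85. 103. 140.]
part [ 376.6 -310.4] [ 9. 53.] 63.6 z95 10 [72. 74. 74.]
side 103 [ -2.629351 -95.83394 ] axis 75.72361 white [ 7.80014552 14.33464849]
143 ((-0.30778026580810547, 0.4990997314453125), (62.13139724731445, 17.74045753479004), 86.33712005615234) 82.90024135453734
part [793.8 380. ] [25. 11.] 73.7 z95 16 [106. 183. 213.]
part [466.4 142.2] [77. 15.] 80.8 z95 12 [160. 166. 170.]
part [473.   94.8] [61.  3.] 85.1 z95 12 [171. 178. 181.]
part [625.6 -35.5] [27. 29.] 56.5 z95 21 [ 62. 105.  55.]
```

View pics/c12.png

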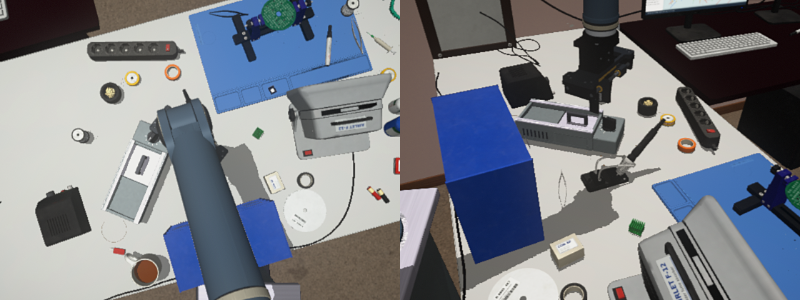

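The dial reads three clicks (white end at 75° in the dryer's frame). The hatch is seated, with the bar top at 82.5 mm and y at about 0.6. No sinks or pots are left on the bench, and the arm is clear of everything.

```bash
python3 -c "
from workcell import manip
print(manip.close_job())"
```

```text
the job is handed in; nothing more can be done
None
```

The job is done and handed in: the two washed parts I found on the bench (one heat sink, one potentiometer) are in the well, the hatch is fully seated, and the dial went from off, where it stayed while the hatch was open, to three clicks.

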